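# Load the drilling jig with barrel pulls, flat side up

### The job

Change over the drilling jig for the next batch: move every finished pull (the ones with a screw hole) from the jig into the plywood crate, and lay every undrilled pull in a V-block of its own, centred along the block and fully seated, turned so that its planed flat faces straight up for the drill. Set the drill's speed dial to 6 on its 0 to 10 scale, and leave the other things on the bench alone.

Things in the scene. Friction and masses are not known exactly. Their poses are not given: they have to be found in the camera images.
- blank1: undrilled barrel pull (round cabinet handle): wooden cylinder 45 mm in diameter, 58 mm long, 65 g, with one planed, paler flat along its length (22 mm wide, 19.5 mm from the axis). Origin: centre of the cylinder; y along its axis, z square out of the flat. Lies on the bench, flat turned any way, often out of sight or underneath; stays as turned, does not roll by itself; no hole. May be absent
- blank2: undrilled barrel pull (round cabinet handle): wooden cylinder 45 mm in diameter, 58 mm long, 65 g, with one planed, paler flat along its length (22 mm wide, 19.5 mm from the axis). Origin: centre of the cylinder; y along its axis, z square out of the flat. Lies on the bench, flat turned any way, often out of sight or underneath; stays as turned, does not roll by itself; no hole. May be absent
- blank3: undrilled barrel pull (round cabinet handle): wooden cylinder 45 mm in diameter, 58 mm long, 65 g, with one planed, paler flat along its length (22 mm wide, 19.5 mm from the axis). Origin: centre of the cylinder; y along its axis, z square out of the flat. Lies on the bench, flat turned any way, often out of sight or underneath; stays as turned, does not roll by itself; no hole. May be absent
- blank4: undrilled barrel pull (round cabinet handle): wooden cylinder 45 mm in diameter, 58 mm long, 65 g, with one planed, paler flat along its length (22 mm wide, 19.5 mm from the axis). Origin: centre of the cylinder; y along its axis, z square out of the flat. Lies on the bench, flat turned any way, often out of sight or underneath; stays as turned, does not roll by itself; no hole. May be absent
- done1: finished barrel pull: wooden cylinder 45 mm in diameter, 58 mm long, 65 g, with one planed, paler flat along its length (22 mm wide, 19.5 mm from the axis). Origin: centre of the cylinder; y along its axis, z square out of the flat. A dark 10 mm screw hole in the middle of the flat. Starts seated in a V-block, flat up. May be absent
- done2: finished barrel pull: wooden cylinder 45 mm in diameter, 58 mm long, 65 g, with one planed, paler flat along its length (22 mm wide, 19.5 mm from the axis). Origin: centre of the cylinder; y along its axis, z square out of the flat. A dark 10 mm screw hole in the middle of the flat. Starts seated in a V-block, flat up. May be absent
- done3: finished barrel pull: wooden cylinder 45 mm in diameter, 58 mm long, 65 g, with one planed, paler flat along its length (22 mm wide, 19.5 mm from the axis). Origin: centre of the cylinder; y along its axis, z square out of the flat. A dark 10 mm screw hole in the middle of the flat. Starts seated in a V-block, flat up. May be absent
- jig: fixed drilling jig: plywood board 122 (x) x 344 (y) x 16 mm with three wooden V-blocks in a row along its y axis, 112 mm apart, each 50 mm along y, 72 mm across, its top 50 mm above the bench, with a 90 degree V running along y. Seated pulls thus lie end to end, 54 mm free between neighbours, each overhanging its block 4 mm at both ends. Origin at the centre of its underside, z up
- seat1 (a point): seat of the left, jig +y V-block: where the centre of a seated pull lies, 58 mm above the bench; y along the V, z up
- seat2 (a point): seat of the middle V-block: where the centre of a seated pull lies, 58 mm above the bench; y along the V, z up
- seat3 (a point): seat of the right, jig -y V-block: where the centre of a seated pull lies, 58 mm above the bench; y along the V, z up
- crate: open plywood crate for finished pulls, loose on the bench, 200 (x) x 230 (y) x 62 mm outside, walls and floor 8 mm, 0.9 kg; origin at the centre of its underside, z up
- crate_in (a point): centre of the crate's inner floor (8 mm above its underside); inside it measures 184 (x) x 214 (y) mm; x, y along its sides, z up
- dial (a joint): angle of the speed dial in rad, 0 at scale mark 0, growing clockwise seen from above up to 4.71 (270 degrees) at mark 10; eleven evenly spaced white marks, 27 degrees (0.471 rad) apart, the long ones being 0, 5 and 10. Turns stiffly (0.04 N m) and stays where it is left
- dial_grip (a point): on the dial's axis, 80 mm above the bench, 12 mm below the top of its finger grip: a bar 46 mm long, 14 mm wide, 30 mm high on a round skirt 50 mm across. It sits on a fixed grey control box 135 x 112 x 52 mm. x points along the bar to the end with the white pointer line and turns with the dial
- glue: bystander, to be left alone: a white plastic glue bottle, 58 mm across and 170 mm tall; origin at its underside
- plane: bystander, to be left alone: a small block plane, 160 x 45 x 58 mm; origin at its underside
- tape: bystander, to be left alone: a tape measure, 66 x 66 x 34 mm; origin at its underside
- sandblock: bystander, to be left alone: a cork sanding block, 62 x 108 x 32 mm; origin at its underside
- offcut: bystander, to be left alone: an offcut of pale wood, 50 x 130 x 28 mm; origin at its underside
Mind the look-alikes: they are no part of the job. Leave any purple or red look-alike of the done3 alone.

How it is judged:
By the outcome, as a careful person would: the job done as asked, in the order asked, and still so for the second after the job is handed in, with the robot touching nothing.
Of blank1, blank2, blank3, blank4 only 2 to 3 are there at a start; the rules pass over those that are not, and their reading is None.
Of done1, done2, done3 only 2 to 3 are there at a start; the rules pass over those that are not, and their reading is None.
At some moment in a run one of crate may be knocked a few centimetres aside while the robot is not near it.
Once in a run the grip may slacken for a moment while it holds something.
It also fails if it takes over 210 s, if anything falls off the work surface, if the arm or the gripper's body presses on something with over 40 N, if the wrist force passes 120 N, or if a joint passes its speed limit or range.

### The arm

A 7-joint arm with a two-finger parallel gripper is mounted at the origin on the work surface. World frame = base frame: x ahead of the robot, y to its left, z up, the work surface at z = 0. Lengths are in m, angles in rad, forces in N, time in s.
With the tool pointing down it reaches from about 0.425 to 0.925 m from the base axis. Payload 6.8 kg.
Tool frame: the origin (TCP) lies on the centre line of the jaws, within the pads' length; the fingertips stand bot.tip_reach ahead of it and the grasp point (between the pads) lies 3 mm ahead of it (bot.tip_reach is the distance from the TCP to the fingertips, in m); z points along the fingers, y is the line along which they close (so a half turn about z gives the same grasp; the last joint's range is limited). The gripper opens to 85 mm and grips with 20 to 120 N. Pads are 22 mm wide; open, the fingers measure 114 mm over their backs; the gripper's body (76 mm by 85 mm) begins 54 mm behind the grasp point. The pads swing forward as they close: fully open they stand 13 mm farther back than shut.
Start: joints at [-1.23, 0.477, 0.022, 1.555, -0.011, 1.109, -0.083], TCP at [0.293, 0.608, 0.253] pointing down, gripper open.
Joint ranges: [-2.96, 2.96], [-0.34, 2.1], [-1.41, 1.46], [0.24, 2.44], [-1.37, 4.51], [0.17, 1.92], [-2.96, 2.96]. Speed limits (rad/s): [2.39, 2.39, 3.14, 3.14, 3.14, 3.14, 3.14].

### API

Orientations are given as a unit quaternion [w, x, y, z].
In Python, from station import bot gives the robot as it stands.
- The arm moves only by the tool jog_arm, never from a script. Its argument "deltas" is a list of rows, each a list of 7 numbers: the shift along the world's x, y, z in m, then the turn, a rotation vector about the world's x, y, z in rad, then the opening, from 0 (shut) to 1 (fully open). In form: [[x, y, z, rx, ry, rz, grip], ...]. A call has 1 to 10 rows; each row shifts and turns the commanded pose from where the row before left it; what a row does not reach is not made up. A row lasts 1/10 s, in which the tool goes at most 50 mm and 8.59 degrees, less where a joint would pass 70% of its speed; a pose out of reach is approached as far as the arm can. A call with a gripper value outside its range is refused whole. The fingers move at their own pace and stop on an object; "newtons" is the grip in N (left out, the last holds). Time passes only in rows, so rows that do not move let the fingers close. It gives the time, the measured TCP pose, the force, the opening and the grip force at its end, in the units of the state.
- bot.get_obs(): the state, without advancing time (a new reading comes with each control period).
- bot.read_camera(name): name is "scene" or "top" or "wrist"; returns a dict with "img" (480x640x3 uint8, red, green, blue), "K" (3x3 intrinsics, pixels), "eye" and "attitude" of the camera in the world. Camera axes: x right, y down, z forward; pixel columns grow to the right and rows downward; lengths in m; the calibration is good to about 2 mm. A picture is of the moment at which its call begins. There is no depth.
- bot.hand_in(): hands the job in; it is judged then, once.
The state is a dict: "t": time; "q": joint angles; "joint_vel": joint speeds; "joint_torque": joint torques, N m; "eef_pos": TCP position; "tool_rot": TCP orientation; "contact_force": force on the tool from outside, world axes, zero at the start; "torque": the same for the moment, N m; "gripper_width": opening from 0.0 (shut) to 1.0 (fully open); "grasp_force": force on a finger pad.
Only numpy, scipy, OpenCV 4.12 (cv2) and the standard library are available. Lean on these libraries where they do the work, as an engineer would, in place of code of your own. Each camera call takes 0.05 s, during which the arm holds its last target. There are 200 camera calls.

## Working session

There is one attempt and no reset: what is moved stays moved. The work goes in short steps, Python scripts to look and compute and a tool call to move; the robot and the scene stay as the last step left them, time stands still between calls to the robot, and variables do not carry over. Pictures are saved under pics/ and viewed, at most 14 in all, crops included, and the job is handed in when it is done.

Besides the shell and the picture viewer there is one more tool, called after "Request:" by a JSON object that holds its "fn" and its "kwargs", one argument or row to a line. jog_arm: Moves the arm, as the interface text tells. Its arguments: {"type":"object","properties":{"deltas":{"type":"array"},"newtons":{"type":"number"}},"required":["deltas"]}

```bash
ls; mkdir -p pics; python3 - <<'E'
from station import bot
import cv2
o=bot.get_obs(); print(o, bot.tip_reach)
for n in ["scene","top"]:
    c=bot.read_camera(n); cv2.imwrite(f"pics/{n}0.png",c["img"][:,:,::-1]); print(n,c["K"],c["eye"],c["attitude"])
E
```

```text
pics
{'t': 0.0, 'q': array([-1.23008295,  0.47779502,  0.02233877,  1.55643561, -0.01151534,
        1.10928903, -0.08308172]), 'joint_vel': array([-0.00152455,  0.00092487, -0.00014389,  0.0008035 , -0.00059258,
        0.00073511, -0.00011452]), 'joint_torque': array([ 6.75959618e-04, -5.96444178e+01,  1.60800666e+00, -2.81197625e+01,
        1.24412737e-02,  9.28773807e-03, -1.66324315e-05]), 'eef_pos': array([0.2926509 , 0.60765921, 0.25233575]), 'tool_rot': array([-1.41598240e-04,  2.22511276e-01,  9.74929701e-01, -8.88295364e-04]), 'contact_force': array([-0.01077008, -1.34104212,  0.14975906]), 'torque': array([ 0.00953815, -0.02948927,  0.01193208]), 'grasp_force': 0.0, 'gripper_width': 1.0014507611601677} 0.022
scene [[533.98409822   0.         325.08034668]
 [  0.         533.98409822 241.9325963 ]
 [  0.           0.           1.        ]] [1.10236308 0.52779088 1.17887344] [-0.12402709  0.40827394  0.86125955 -0.27597401]
top [[466.78752203   0.         317.35239704]
 [  0.         466.78752203 248.21168987]
 [  0.           0.           1.        ]] [0.36075725 0.01814471 1.13045895] [ 0.06035426 -0.70441882  0.70514167 -0.05409913]
```

View pics/scene0.png

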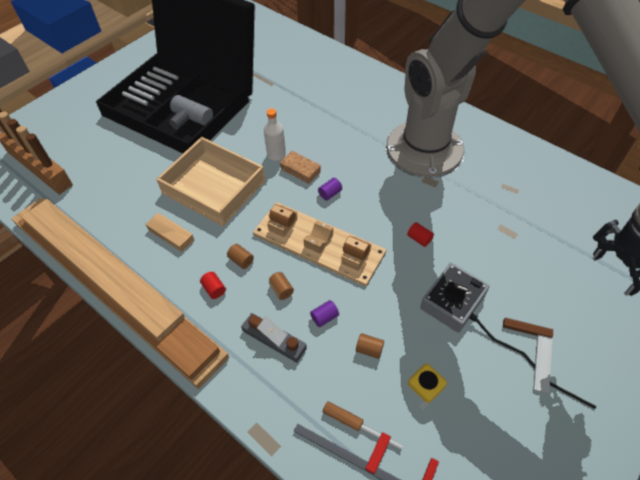

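View pics/top0.png

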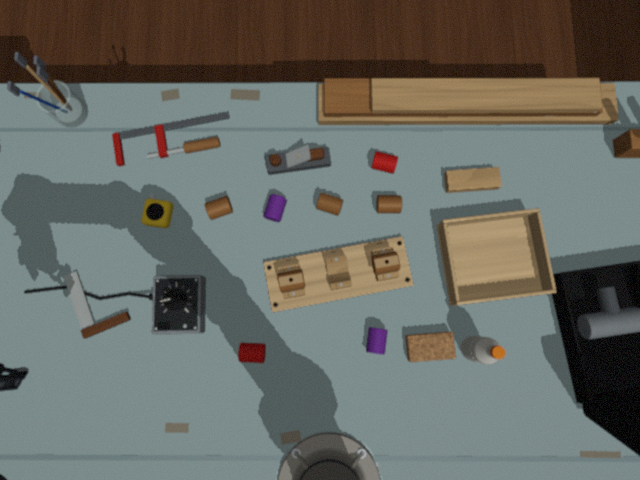

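The top view shows blanks near (218,207), (329,203) and (389,204). Finished pulls sit in the jig at (290,282) and (385,263), and the middle block is empty. The dial is at (178,297) and the crate at (495,256). The red and purple pieces are decoys.

```bash
cat > h.py <<'E'
import numpy as np, cv2
from scipy.spatial.transform import Rotation as R
from station import bot
def RQ(q): q=np.asarray(q); return R.from_quat([q[1],q[2],q[3],q[0]])
def ray(c,uv):
    uv=np.atleast_2d(np.asarray(uv,float)); d=np.linalg.solve(c["K"],np.c_[uv,np.ones(len(uv))].T).T
    return RQ(c["attitude"]).apply(d)
def cast(c,uv,z):
    d=ray(c,uv); e=np.asarray(c["eye"]); return e+d*((z-e[2])/d[:,2])[:,None]
def proj(c,p):
    q=RQ(c["attitude"]).inv().apply(np.atleast_2d(p)-np.asarray(c["eye"])); q=q@np.asarray(c["K"]).T; return q[:,:2]/q[:,2:]
def tri(c1,u1,c2,u2):
    A=[];b=[]
    for c,u in((c1,u1),(c2,u2)):
        d=ray(c,u)[0]; d/=np.linalg.norm(d); P=np.eye(3)-np.outer(d,d); A.append(P); b.append(P@c["eye"])
    return np.linalg.lstsq(np.vstack(A),np.hstack(b),rcond=None)[0]
def brown(img):
    h=cv2.cvtColor(img,cv2.COLOR_RGB2HSV); m=cv2.inRange(h,(4,90,40),(20,255,255)); return cv2.morphologyEx(m,cv2.MORPH_OPEN,np.ones((3,3)))
def blobs(m,lo,hi):
    cs,_=cv2.findContours(m,cv2.RETR_EXTERNAL,cv2.CHAIN_APPROX_NONE)
    return [c for c in cs if lo<cv2.contourArea(c)<hi]
def show(name,img,big=None):
    cv2.imwrite("pics/"+name,(img if big is None else cv2.resize(img,big,interpolation=cv2.INTER_CUBIC))[:,:,::-1])
E
python3 - <<'E'
from h import *
S=bot.read_camera("scene");T=bot.read_camera("top")
def ctr(c,p,r=25):
    m=brown(c["img"]); b=min(blobs(m,80,1500),key=lambda k:np.linalg.norm(np.mean(k[:,0],0)-p))
    M=cv2.moments(b); return (M['m10']/M['m00'],M['m01']/M['m00']),cv2.minAreaRect(b)
pt=[(218,207),(329,203),(389,204)];ps=[(370,345),(281,285),(240,256)]
for a,b in zip(pt,ps):
    u,r=ctr(T,a);v,s=ctr(S,b); p=tri(T,u,S,v)
    bx=cv2.boxPoints(r); w=cast(T,bx,.0225)[:,:2]; e=w[1]-w[0],w[2]-w[1]; l=max(e,key=np.linalg.norm)
    print(np.round(u,1),np.round(v,1),p.round(4),"len",[np.linalg.norm(k).round(3) for k in e],"ang",np.degrees(np.arctan2(l[1],l[0])).round(1), np.abs(proj(T,p)-u).max().round(1))
def tile(c,p,r): 
    return cv2.resize(cv2.getRectSubPix(c["img"],(2*r,2*r),(float(p[0]),float(p[1]))),(200,200),interpolation=cv2.INTER_CUBIC)
rows=[[tile(T,p,22) for p in pt]+[tile(T,(178,300),30)],[tile(S,p,22) for p in ps]+[tile(S,(456,294),30)],
[tile(T,(290,282),25),tile(T,(338,270),25),tile(T,(386,263),25),tile(S,(316,240),70)]]
show("mont.png",np.vstack([np.hstack(r) for r in rows]))
# jig screws
g=cv2.cvtColor(T["img"],cv2.COLOR_RGB2GRAY)
cv2.imwrite("pics/jig.png",cv2.resize(T["img"][225:320,255:560,::-1],(800,249),interpolation=cv2.INTER_CUBIC))
E
```

```text
[218.2 207.1] [369.2 346. ] [0.6447 0.2685 0.0244] len [np.float64(0.059), np.float64(0.043)] ang -71.0 0.6
[329.1 203.1] [280.6 285.3] [ 0.654  -0.0019  0.024 ] len [np.float64(0.041), np.float64(0.058)] ang -107.8 0.4
[388.8 204. ] [239.8 255.6] [ 0.6528 -0.148   0.0185] len [np.float64(0.059), np.float64(0.04)] ang -90.2 0.4
```

View pics/mont.png

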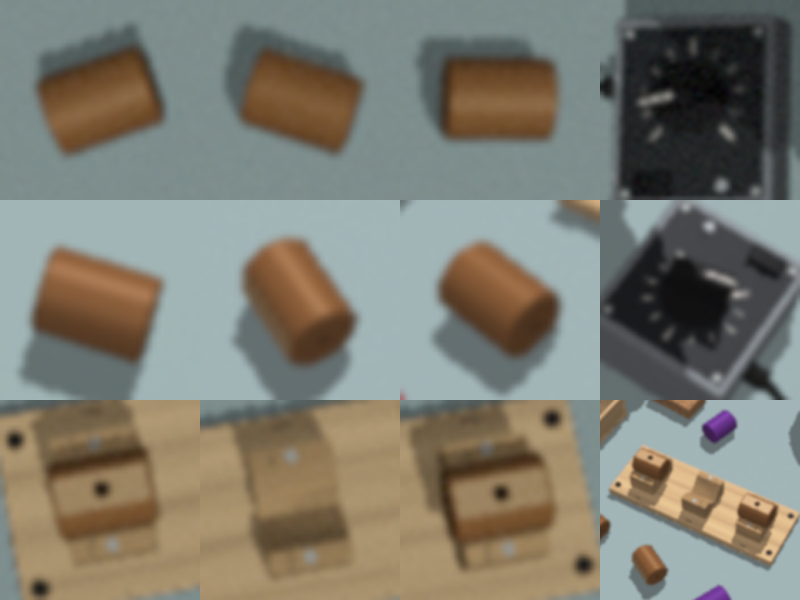

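View pics/jig.png

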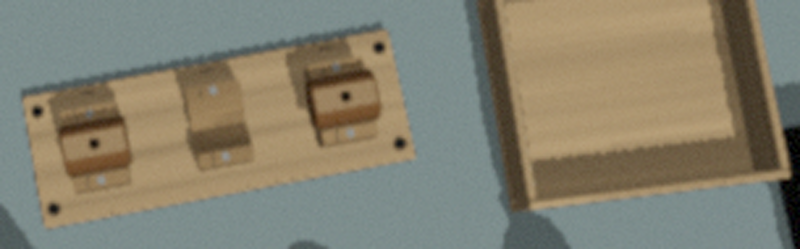

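None of the blanks shows a pale flat from above, so their flats are sideways or underneath. Both finished pulls are seated with the flat up. The dial pointer points left, near mark 1, with 5 at the top of the picture. Next I measure the jig, crate and dial.

```bash
python3 - <<'E'
from h import *
S=bot.read_camera("scene");T=bot.read_camera("top")
g=cv2.cvtColor(T["img"],cv2.COLOR_RGB2GRAY).astype(float)
def dark(c,p,r=4):
    g=cv2.cvtColor(c["img"],cv2.COLOR_RGB2GRAY).astype(float); x,y=map(int,np.round(p)); w=g[y-r:y+r+1,x-r:x+r+1]; w=np.clip(np.median(w)-20-w,0,None)
    Y,X=np.mgrid[y-r:y+r+1,x-r:x+r+1]; return np.array([(w*X).sum(),(w*Y).sum()])/w.sum()
scr=np.array([dark(T,p) for p in [(269.5,267.3),(275.6,304.3),(399.5,242.9),(407.5,279.5)]])
W=cast(T,scr,.016); print("screws",W.round(4).tolist()); c=W.mean(0); v=(W[0]+W[1]-W[2]-W[3]); a=np.arctan2(v[1],v[0])
y=np.array([np.cos(a),np.sin(a)]); print("ctr",c.round(4),"y-axis ang",np.degrees(a).round(2))
for k in(1,0,-1): print("seat",(c[:2]+k*.112*y).round(4), "scene px",proj(S,[*(c[:2]+k*.112*y),.0775]).round(1))
h=np.array([dark(T,p,3) for p in [(290.8,279.9),(386.9,262)]]); H=cast(T,h,.0775); print("holes top",H.round(4).tolist())
hs=[]
for k in(1,-1):
    p=proj(S,[*(c[:2]+k*.112*y),.0775])[0]; q=dark(S,p,4); hs.append(q)
print("holes scene",np.round(hs,1).tolist(),cast(S,hs,.0775).round(4).tolist())
for z in(.062,.0): print("crate",z,cast(T,[(440,220),(541,208),(554,293),(457,304)],z)[:,:2].round(3).tolist(),cast(T,[(440,220),(541,208),(554,293),(457,304)],z)[:,:2].mean(0).round(3))
# dial marks: bright in top/scene
for c,ct,n in((T,(177,297),"top"),(S,(456,292),"scene")):
    g=cv2.cvtColor(c["img"],cv2.COLOR_RGB2GRAY); x0,y0=ct; w=g[y0-24:y0+25,x0-26:x0+27]
    m=cv2.adaptiveThreshold(w,255,cv2.ADAPTIVE_THRESH_MEAN_C,cv2.THRESH_BINARY,9,-14)
    n_,l,st,ce=cv2.connectedComponentsWithStats(m)
    for i in range(1,n_):
        if st[i,4]>=2: 
            u=ce[i]+[x0-26,y0-24]; print(n,u.round(1),st[i,2:5],cast(c,u,.053)[0,:2].round(4),cast(c,u,.092)[0,:2].round(4))
E
```

```text
screws [[0.4977, 0.1442, 0.016], [0.4084, 0.1285, 0.016], [0.5563, -0.1697, 0.016], [0.4674, -0.1861, 0.016]]
ctr [ 0.4824 -0.0207  0.016 ] y-axis ang 100.6
seat [0.4618 0.0893] scene px [[357.6 243.1]]
seat [ 0.4824 -0.0207] scene px [[318.8 226.2]]
seat [ 0.5031 -0.1308] scene px [[281.8 210.1]]
holes top [[0.4617, 0.0884, 0.0775], [0.5025, -0.1294, 0.0775]]
holes scene [[356.0, 243.6], [280.5, 211.3]] [[0.4656, 0.0871, 0.0775], [0.5082, -0.1307, 0.0775]]
crate 0.062 [[0.602, -0.259], [0.63, -0.496], [0.431, -0.51], [0.407, -0.289]] [ 0.517 -0.389]
crate 0.0 [[0.616, -0.275], [0.646, -0.526], [0.435, -0.541], [0.409, -0.307]] [ 0.526 -0.412]
top [162.5 277.2] [ 9  3 13] [0.4692 0.3872] [0.4653 0.3739]
top [157.2 280.4] [3 2 5] [0.4619 0.3993] [0.4582 0.3855]
top [195.5 279.5] [2 2 4] [0.4639 0.3103] [0.4601 0.2997]
top [152.4 301.8] [ 4 40 98] [0.4125 0.4077] [0.4106 0.3936]
top [176.  284.3] [ 3  5 13] [0.4528 0.3551] [0.4494 0.3429]
top [198.5 303.8] [ 4 38 78] [0.4079 0.3011] [0.4062 0.2908]
top [169.2 286.3] [ 3  4 10] [0.4482 0.3707] [0.445  0.3579]
top [182.5 286. ] [2 3 4] [
[... 1152 characters left out ...]
 [0.416  0.4029] [0.4398 0.4072]
scene [430.  296.5] [1 2 2] [0.4625 0.3099] [0.4847 0.3175]
scene [467.5 298. ] [4 3 8] [0.4095 0.3817] [0.4335 0.3868]
scene [442.7 298.9] [4 3 9] [0.449 0.337] [0.4716 0.3436]
scene [438.3 307.3] [19 13 43] [0.4747 0.3412] [0.4964 0.3477]
scene [465.  302.7] [3 4 9] [0.4242 0.3836] [0.4477 0.3886]
scene [446.6 303.8] [ 4  5 13] [0.4545 0.3515] [0.4769 0.3576]
scene [453.1 306.8] [ 3  5 12] [0.4517 0.3676] [0.4742 0.3732]
scene [480.1 313.3] [ 5  8 21] [0.4265 0.4259] [0.4499 0.4294]
scene [453.2 315.7] [4 2 6] [0.4716 0.3801] [0.4934 0.3852]
scene [430.5 316. ] [2 1 2] [0.5058 0.3395] [0.5265 0.346 ]
scene [461. 316.] [3 1 3] [0.4608 0.3948] [0.483  0.3994]
```

Request:
{"fn": "jog_arm", "kwargs": {
  "deltas": [
    [0.014,-0.043,0,0,0,0.053,1],
    [0.014,-0.043,0,0,0,0.053,1],
    [0.014,-0.043,0,0,0,0.053,1],
    [0.014,-0.043,0,0,0,0.053,1],
    [0.014,-0.043,0,0,0,0.053,1],
    [0.014,-0.043,0,0,0,0.053,1],
    [0.014,-0.043,0,0,0,0.053,1],
    [0.014,-0.043,0,0,0,0.053,1],
    [0.014,-0.043,0,0,0,0.053,1],
    [0.014,-0.043,0,0,0,0.053,1]
  ]
}}

```text
t: 1.3
eef_pos: [0.4332, 0.1764, 0.2536]
tool_rot: [0.0, -0.042, 0.999, 0.0]
contact_force: [0.9, -0.1, -0.0]
gripper_width: 1.001
grasp_force: 0.0
```

Request:
{"fn": "jog_arm", "kwargs": {
  "deltas": [
    [0.015,-0.045,-0.025,0,0,0.052,1],
    [0.015,-0.044,-0.025,0,0,0.051,1],
    [0,0,0,0,0,0,1],
    [0,0,0,0,0,0,1]
  ]
}}

```text
t: 1.7
eef_pos: [0.461, 0.0936, 0.206]
tool_rot: [-0.001, -0.09, 0.996, -0.0]
contact_force: [0.5, 0.2, -0.3]
gripper_width: 0.999
grasp_force: 0.0
```

```bash
python3 - <<'E'
from h import *
o=bot.get_obs(); print(o["t"],o["eef_pos"],RQ(o["tool_rot"]).as_matrix().round(3).tolist(),o["q"].round(3))
c=bot.read_camera("wrist"); show("w1.png",c["img"]); print(c["K"],c["eye"],RQ(c["attitude"]).as_matrix().round(3).tolist())
E
```

```text
1.7 [0.46095059 0.09359392 0.2059881 ] [[-0.984, -0.18, -0.001], [-0.18, 0.984, -0.0], [0.001, -0.0, -1.0]] [-0.495  0.197  0.183  2.089 -0.047  0.861  1.468]
[[358.43946562   0.         317.73235387]
 [  0.         358.43946562 242.05440359]
 [  0.           0.           1.        ]] [0.39057755 0.08118536 0.32781147] [[-0.181, 0.943, 0.28], [0.984, 0.173, 0.051], [-0.0, 0.284, -0.959]]
```

View pics/w1.png

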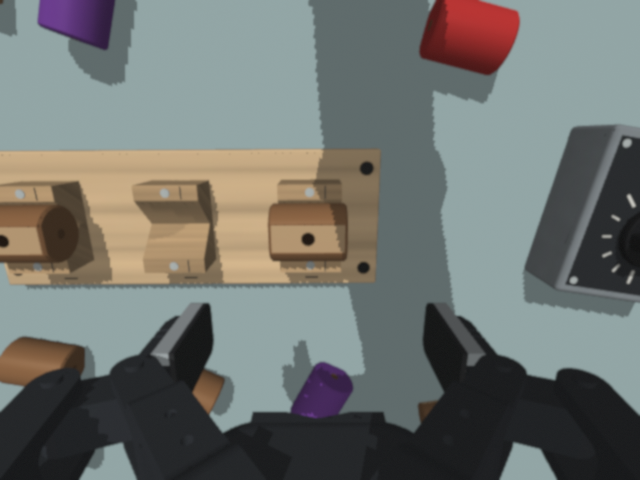

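Done1's hole is at (308,239) and done3's at (4,241). The screws are at (366,168) and (363,268).

```bash
python3 - <<'E'
from h import *
c=bot.read_camera("wrist"); print(cast(c,[(308,239),(3.5,241)],.0775).round(4).tolist(), cast(c,[(366.5,168),(363.5,268)],.016).round(4).tolist())
E
```

```text
[[0.4631, 0.0887, 0.0775], [0.5053, -0.1293, 0.0775]] [[0.4094, 0.1284, 0.016], [0.4991, 0.1459, 0.016]]
```

Request:
{"fn": "jog_arm", "kwargs": {
  "deltas": [
    [0,0,-0.04,0,0,0,1],
    [0,0,-0.02,0,0,0,1],
    [0,0,0,0,0,0,1],
    [0,0,0,0,0,0,1],
    [0,0,0,0,0,0,1]
  ]
}}

```text
t: 2.3
eef_pos: [0.462, 0.0956, 0.1478]
tool_rot: [0.001, -0.093, 0.996, 0.0]
contact_force: [0.4, 0.4, 0.4]
gripper_width: 1.001
grasp_force: 0.0
```

Request:
{"fn": "jog_arm", "kwargs": {
  "deltas": [
    [0.001,-0.007,-0.03,0,0,0,1],
    [0,0,-0.03,0,0,0,1],
    [0,0,-0.02,0,0,0,1],
    [0,0,-0.01,0,0,0,1],
    [0,0,0,0,0,0,1],
    [0,0,0,0,0,0,1]
  ]
}}

```text
t: 2.9
eef_pos: [0.4629, 0.0879, 0.0573]
tool_rot: [0.001, -0.092, 0.996, 0.0]
contact_force: [-0.0, 0.2, -0.4]
gripper_width: 0.998
grasp_force: 0.0
```

Request:
{"fn": "jog_arm", "kwargs": {
  "deltas": [
    [0,0,0,0,0,0,0.5],
    [0,0,0,0,0,0,0.5],
    [0,0,0,0,0,0,0.5],
    [0,0,0,0,0,0,0.5],
    [0,0,0,0,0,0,0.5],
    [0,0,0.03,0,0,0,0.5],
    [0,0,0.03,0,0,0,0.5],
    [0,0,0.03,0,0,0,0.5],
    [0,0,0,0,0,0,0.5],
    [0,0,0,0,0,0,0.5]
  ],
  "newtons": 50
}}

```text
t: 3.9
eef_pos: [0.4624, 0.0877, 0.1471]
tool_rot: [0.001, -0.092, 0.996, 0.0]
contact_force: [-0.9, -0.2, -0.6]
gripper_width: 0.674
grasp_force: 53.9
```

Request:
{"fn": "jog_arm", "kwargs": {
  "deltas": [
    [0.009,-0.043,0,0,0,0,0.5],
    [0.009,-0.043,0,0,0,0,0.5],
    [0.009,-0.043,0,0,0,0,0.5],
    [0.009,-0.043,0,0,0,0,0.5],
    [0.009,-0.043,0,0,0,0,0.5],
    [0.009,-0.043,0,0,0,0,0.5],
    [0.009,-0.043,0,0,0,0,0.5],
    [0.009,-0.043,0,0,0,0,0.5],
    [0.009,-0.043,0,0,0,0,0.5],
    [0.009,-0.043,0,0,0,0,0.5]
  ]
}}

```text
t: 4.9
eef_pos: [0.5514, -0.3437, 0.1444]
tool_rot: [-0.001, -0.092, 0.996, 0.001]
contact_force: [-0.0, 0.5, -0.6]
gripper_width: 0.67
grasp_force: 53.9
```

Request:
{"fn": "jog_arm", "kwargs": {
  "deltas": [
    [0.003,-0.03,0,0,0,-0.05,0.5],
    [0,0,0,0,0,0,0.5],
    [0,0,0,0,0,0,0.5]
  ]
}}

```text
t: 5.2
eef_pos: [0.5539, -0.3725, 0.1444]
tool_rot: [-0.001, -0.066, 0.998, 0.001]
contact_force: [0.1, 0.1, -0.6]
gripper_width: 0.675
grasp_force: 53.9
```

```bash
python3 - <<'E'
from h import *
o=bot.get_obs(); print(o["eef_pos"],o["tool_rot"],o["gripper_width"],o["grasp_force"])
c=bot.read_camera("wrist"); t=bot.read_camera("top"); show("w2.png",np.vstack([cv2.resize(c["img"],(400,300)),cv2.resize(t["img"][180:330,400:600],(400,300),interpolation=cv2.INTER_CUBIC)]))
E
```

```text
[ 0.55392172 -0.372533    0.14438823] [-1.33276952e-03 -6.64471257e-02  9.97788757e-01  7.73753930e-04] 0.6753646096296614 53.913897927850485
```

View pics/w2.png

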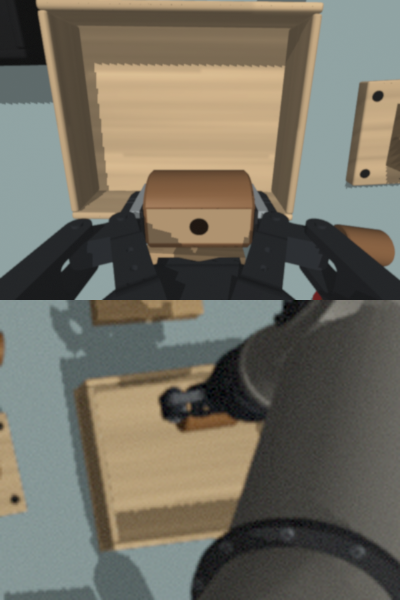

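The pull is held above the crate. The crate rim corners in wrist pixels are about (64,13), (514,10), (120,344) and (467,342).

```bash
python3 - <<'E'
from h import *
c=bot.read_camera("wrist"); w=cast(c,[(64,13),(514,10),(118,346),(468,344)],.062)[:,:2]; print(w.round(3).tolist(),w.mean(0).round(3))
E
```

```text
[[0.443, -0.513], [0.411, -0.29], [0.632, -0.491], [0.6, -0.265]] [ 0.521 -0.39 ]
```

Request:
{"fn": "jog_arm", "kwargs": {
  "deltas": [
    [0.008,-0.012,-0.03,0,0,0.025,0.5],
    [0,0,-0.04,0,0,0,0.5],
    [0,0,-0.03,0,0,0,0.5],
    [0,0,-0.008,0,0,0,0.5],
    [0,0,-0.003,0,0,0,0.5],
    [0,0,0,0,0,0,0.5],
    [0,0,0,0,0,0,0.5]
  ]
}}

```text
t: 6.05
eef_pos: [0.5642, -0.385, 0.0373]
tool_rot: [0.001, -0.08, 0.997, -0.001]
contact_force: [0.3, 1.0, -0.5]
gripper_width: 0.674
grasp_force: 53.9
```

Request:
{"fn": "jog_arm", "kwargs": {
  "deltas": [
    [0,0,-0.004,0,0,0,0.5],
    [0,0,0,0,0,0,0.5],
    [0,0,0,0,0,0,1],
    [0,0,0,0,0,0,1],
    [0,0,0,0,0,0,1],
    [0,0,0.03,0,0,0,1],
    [0,0,0.04,0,0,0,1],
    [-0.005,0.02,0.04,0,0,0,1],
    [-0.01,0.042,0,0,0,0.025,1],
    [-0.01,0.042,0,0,0,0,1]
  ]
}}

```text
t: 7.05
eef_pos: [0.5385, -0.2806, 0.1431]
tool_rot: [0.002, -0.091, 0.996, -0.001]
contact_force: [-0.3, 1.3, -0.8]
gripper_width: 1.0
grasp_force: 0.0
```

Request:
{"fn": "jog_arm", "kwargs": {
  "deltas": [
    [-0.01,0.042,0,0,0,0,1],
    [-0.01,0.042,0,0,0,0,1],
    [-0.01,0.042,0,0,0,0,1],
    [-0.004,0.0255,0,0,0,0,1],
    [0,0,0,0,0,0,1],
    [0,0,0,0,0,0,1]
  ]
}}

```text
t: 7.65
eef_pos: [0.5043, -0.1288, 0.1416]
tool_rot: [0.0, -0.093, 0.996, -0.0]
contact_force: [0.3, 0.4, 0.6]
gripper_width: 1.003
grasp_force: 0.0
```

```bash
python3 - <<'E'
from h import *
o=bot.get_obs(); print(o["eef_pos"],o["tool_rot"])
c=bot.read_camera("wrist"); g=cv2.cvtColor(c["img"],cv2.COLOR_RGB2GRAY); p=proj(c,[.505,-.1295,.0775])[0]; x,y=map(int,p.round()); print(p)
w=g[y-15:y+16,x-15:x+16].astype(float); w=np.clip(50-w,0,None); Y,X=np.mgrid[y-15:y+16,x-15:x+16]; u=[(w*X).sum()/w.sum(),(w*Y).sum()/w.sum()]; print(u,cast(c,u,.0775))
E
```

```text
[ 0.50430496 -0.12875904  0.14164186] [ 3.16086281e-04 -9.25771477e-02  9.95705458e-01 -1.09786718e-04]
[315.42122062 270.88061788]
[np.float64(313.5093890505157), np.float64(268.678391959799)] [[ 0.50391488 -0.13077837  0.0775    ]]
```

Request:
{"fn": "jog_arm", "kwargs": {
  "deltas": [
    [0,-0.0015,-0.03,0,0,0,1],
    [0,0,-0.03,0,0,0,1],
    [0,0,-0.017,0,0,0,1],
    [0,0,-0.008,0,0,0,1],
    [0,0,0,0,0,0,1],
    [0,0,0,0,0,0,0.5],
    [0,0,0,0,0,0,0.5],
    [0,0,0,0,0,0,0.5],
    [0,0,0,0,0,0,0.5],
    [0,0,0,0,0,0,0.5]
  ]
}}

```text
t: 8.7
eef_pos: [0.5049, -0.1308, 0.0575]
tool_rot: [0.001, -0.092, 0.996, -0.0]
contact_force: [0.5, -0.6, 7.2]
gripper_width: 0.673
grasp_force: 52.9
```

Request:
{"fn": "jog_arm", "kwargs": {
  "deltas": [
    [0,0,0.03,0,0,0,0.5],
    [0,0,0.04,0,0,0,0.5],
    [0,-0.02,0.02,0,0,0,0.5],
    [-0.003,-0.043,0,0,0,0,0.5],
    [-0.003,-0.043,0,0,0,0,0.5],
    [-0.004,-0.043,0,0,0,0,0.5],
    [-0.004,-0.043,0,0,0,0,0.5],
    [-0.004,-0.043,0,0,0,-0.025,0.5],
    [-0.004,-0.03,0,0,0,0,0.5],
    [0,0,0,0,0,0,0.5]
  ]
}}

```text
t: 9.7
eef_pos: [0.4796, -0.4012, 0.147]
tool_rot: [-0.0, -0.076, 0.997, -0.002]
contact_force: [0.4, -0.7, -0.5]
gripper_width: 0.674
grasp_force: 53.8
```

```bash
python3 - <<'E'
from h import *
o=bot.get_obs(); print(o["eef_pos"],o["tool_rot"])
c=bot.read_camera("wrist"); show("w3.png",c["img"])
E
```

```text
[ 0.47964757 -0.40122938  0.14695309] [-2.03313286e-04 -7.59988578e-02  9.97105920e-01 -1.97891440e-03]
```

View pics/w3.png

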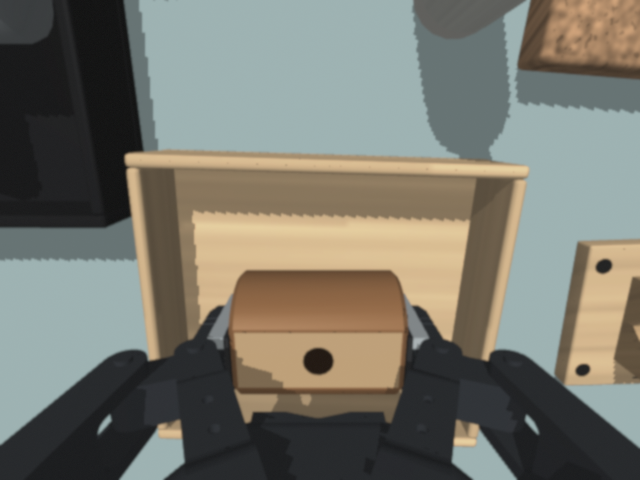

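The pull is over the near half of the crate. The rim corners at (127,155) and (527,167) clear the gripper, and the glue bottle is behind the near wall.

Request:
{"fn": "jog_arm", "kwargs": {
  "deltas": [
    [0,0,-0.04,0,0,0,0.5],
    [0,0,-0.04,0,0,0,0.5],
    [0,0,-0.022,0,0,0,0.5],
    [0,0,-0.008,0,0,0,0.5],
    [0,0,-0.003,0,0,0,0.5],
    [0,0,0,0,0,0,0.5],
    [0,0,0,0,0,0,0.5],
    [0,0,0,0,0,0,1],
    [0,0,0,0,0,0,1],
    [0,0,0,0,0,0,1]
  ]
}}

```text
t: 10.75
eef_pos: [0.4823, -0.3957, 0.0339]
tool_rot: [0.0, -0.079, 0.997, -0.0]
contact_force: [-0.7, -0.2, 0.2]
gripper_width: 1.0
grasp_force: 0.0
```

Request:
{"fn": "jog_arm", "kwargs": {
  "deltas": [
    [0,0,0.03,0,0,0,1],
    [0,0,0.04,0,0,0,1],
    [0,0,0.04,0,0,0,1],
    [0.01,0.04,0.01,0,0,0,1],
    [0.01,0.04,0.01,0,0,0,1],
    [0.01,0.04,0.01,0,0,0,1],
    [0.01,0.04,0.01,0,0,0,1],
    [0.01,0.03,0,0,0,0,1],
    [0,0,0,0,0,0,1],
    [0,0,0,0,0,0,1]
  ]
}}

```text
t: 11.75
eef_pos: [0.5322, -0.2049, 0.1835]
tool_rot: [0.0, -0.08, 0.997, -0.0]
contact_force: [-0.9, -0.7, 1.1]
gripper_width: 1.0
grasp_force: 0.0
```

```bash
python3 - <<'E'
from h import *
o=bot.get_obs(); print(o["eef_pos"],o["tool_rot"])
c=bot.read_camera("wrist"); show("w4.png",c["img"])
E
```

```text
[ 0.53223328 -0.20492133  0.18349273] [ 9.09722048e-05 -8.04025838e-02  9.96762465e-01 -7.26847541e-05]
```

View pics/w4.png

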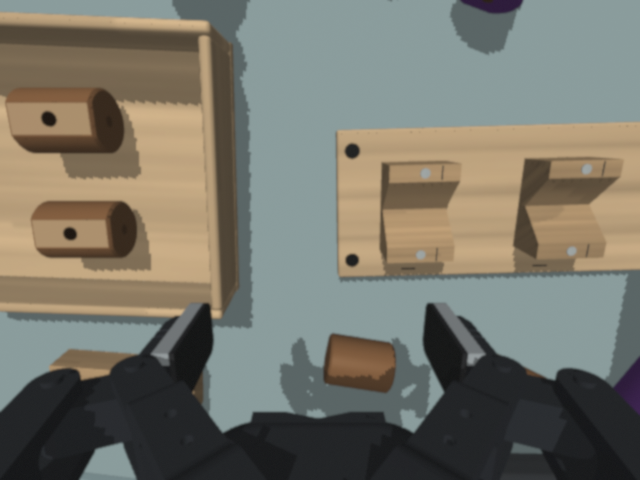

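Both finished pulls lie in the crate with their holes up, at (48,118) and (70,233). Next I tilt the wrist camera low to look at all three blanks from the robot side.

Request:
{"fn": "jog_arm", "kwargs": {
  "deltas": [
    [-0.006,0.038,0,0,-0.115,0,1],
    [-0.006,0.038,0,0,-0.115,0,1],
    [-0.006,0.038,0,0,-0.115,0,1],
    [-0.006,0.038,0,0,-0.115,0,1],
    [-0.006,0.038,0,0,-0.115,0,1],
    [-0.006,0.038,0,0,-0.115,0,1],
    [-0.006,0.038,-0.01,0,-0.115,0,1],
    [0,0,0,0,0,0,1],
    [0,0,0,0,0,0,1]
  ]
}}

```text
t: 12.7
eef_pos: [0.4936, -0.0445, 0.1824]
tool_rot: [0.236, -0.071, 0.968, -0.049]
contact_force: [-0.7, -0.8, 0.2]
gripper_width: 1.002
grasp_force: 0.0
```

```bash
python3 - <<'E'
from h import *
o=bot.get_obs(); print(o["eef_pos"],o["tool_rot"],o["q"].round(2))
c=bot.read_camera("wrist"); show("w5.png",c["img"]); print(c["eye"],proj(c,[[.6447,.2685,.0225],[.654,-.002,.0225],[.6528,-.148,.0225]]).round(0).tolist())
E
```

```text
[ 0.49357187 -0.04451051  0.1824451 ] [ 0.23609452 -0.07112791  0.96790531 -0.04857476] [-0.25  0.1   0.15  2.38  0.47  0.2   1.18]
[ 0.37476335 -0.04827745  0.25748781] [[634.0, 329.0], [361.0, 287.0], [219.0, 261.0]]
```

View pics/w5.png

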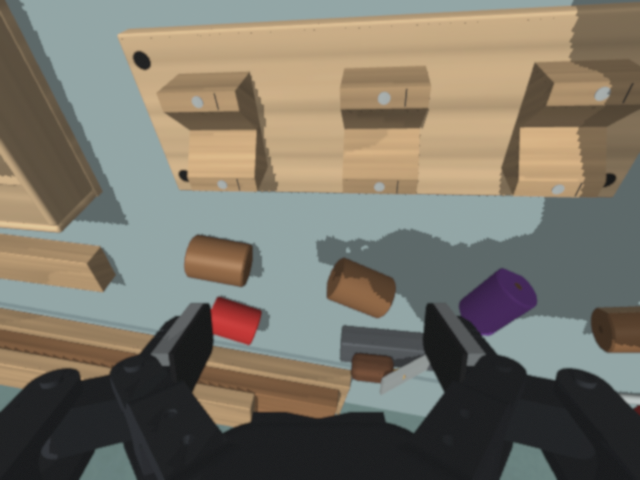

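From the robot side, B3 at (219,261) and B2 at (361,287) show no flat either. The flats must be underneath or on the far side, and q6 is near its limit at this tilt. I'll pick with an inward tilt and seat with an outward tilt, so the underside rolls toward the far side and then up.

```bash
cat >> h.py <<'E'
def need(pos,a,tilt=0,verb=True):
    """remaining shift and rotvec from the measured pose to TCP pos, closing line at a deg, tilt deg (+ = fingers toward robot)"""
    o=bot.get_obs(); y=np.array([np.cos(np.radians(a)),np.sin(np.radians(a)),0]); z=np.array([0,0,-1.])
    Rt=R.from_rotvec(np.radians(tilt)*y)*R.from_matrix(np.c_[np.cross(y,z),y,z]); r=(Rt*RQ(o["tool_rot"]).inv()).as_rotvec()
    d=np.asarray(pos)-o["eef_pos"]
    if verb: print("t",round(o["t"],2),"tcp",o["eef_pos"].round(4),"shift",d.round(4),"rot",r.round(3),"rows>=",int(np.ceil(max(np.linalg.norm(d)/.048,np.linalg.norm(r)/.145))),"q",o["q"].round(2))
    return d,r
def cyl(c,p,z=.0225,axis_a=90,L=58,rad=35):
    """blob near projected p -> world centre at height z"""
    m=brown(c["img"]); u=proj(c,p)[0]; bs=blobs(m,150,60000); b=min(bs,key=lambda k:np.linalg.norm(np.mean(k[:,0],0)-u))
    M=cv2.moments(b); r=cv2.minAreaRect(b); w=cast(c,cv2.boxPoints(r),z)[:,:2]; e=w[1]-w[0],w[2]-w[1]; l=max(e,key=np.linalg.norm)
    cc=cast(c,[(M['m10']/M['m00'],M['m01']/M['m00'])],z)[0]; print("cyl",cc.round(4),"px",u.round(0),np.round(r[0]),"dims",[round(float(np.linalg.norm(k)),3) for k in e],"ang",round(float(np.degrees(np.arctan2(l[1],l[0]))%180),1)); return cc
E
python3 - <<'E'
from h import *
need((.64,-.148,.15),90,0)
E
```

```text
t 12.75 tcp [ 0.4938 -0.0447  0.1826] shift [ 0.1462 -0.1033 -0.0326] rot [ 0.098  0.478 -0.143] rows>= 4 q [-0.25  0.1   0.15  2.38  0.47  0.2   1.18]
```

Request:
{"fn": "jog_arm", "kwargs": {
  "deltas": [
    [0.03,-0.02,0,0.02,0.096,-0.029,1],
    [0.03,-0.02,0,0.02,0.096,-0.029,1],
    [0.03,-0.021,-0.01,0.02,0.096,-0.029,1],
    [0.03,-0.021,-0.01,0.02,0.096,-0.028,1],
    [0.026,-0.021,-0.012,0.018,0.094,-0.028,1],
    [0,0,0,0,0,0,1],
    [0,0,0,0,0,0,1]
  ]
}}

```text
t: 13.45
eef_pos: [0.6301, -0.1434, 0.1489]
tool_rot: [0.015, -0.005, 1.0, -0.008]
contact_force: [-0.6, -0.0, -0.2]
gripper_width: 0.999
grasp_force: 0.0
```

```bash
python3 - <<'E'
from h import *
c=bot.read_camera("wrist"); p=cyl(c,[.6528,-.148,.0225]); show("w6.png",c["img"])
need((.652,-.148,.1),90,35)
E
```

```text
cyl [ 0.6525 -0.1476  0.0225] px [313. 263.] [314. 263.] dims [0.046, 0.059] ang 89.1
t 13.5 tcp [ 0.6294 -0.1424  0.1499] shift [ 0.0226 -0.0056 -0.0499] rot [ 0.013  0.641 -0.015] rows>= 5 q [ 0.09  0.52  0.04  1.75 -0.01  0.84  1.72]
```

View pics/w6.png

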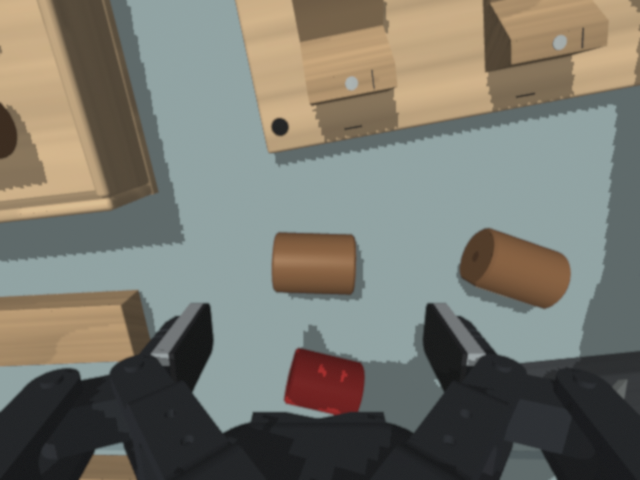

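B3 lies at (314,263) with its axis along y and still no visible flat, and the red decoy is just behind it. From here I'll read the flats by sampling around the barrel numerically.

```bash
cat >> h.py <<'E'
def around(c,ctr,a,zs=None,step=10):
    """colour saturation around barrel: angle al from up, + toward far side (about axis at a deg). returns visible samples"""
    y=np.array([np.cos(np.radians(a)),np.sin(np.radians(a)),0]); f=np.cross(y,[0,0,1.]); out={}
    h=cv2.cvtColor(c["img"],cv2.COLOR_RGB2HSV)
    for al in range(-180,180,step):
        n=np.cos(np.radians(al))*np.array([0,0,1])+np.sin(np.radians(al))*f
        P=np.asarray(ctr)+.0215*n+np.outer(np.linspace(-.02,.02,9),y)
        v=np.asarray(c["eye"])-P[4]; v/=np.linalg.norm(v)
        if v@n<.3: continue
        u=proj(c,P).round().astype(int)
        if (u<0).any() or (u[:,0]>639).any() or (u[:,1]>479).any(): continue
        s=h[u[:,1],u[:,0]]; out[al]=(int(np.median(s[:,1])),int(np.median(s[:,2])))
    return out
E
python3 - <<'E'
from h import *
c=bot.read_camera("wrist");S=bot.read_camera("scene")
print("done ref",around(c,[.5642,-.385,.0305],98))
print("B3 w",around(c,[.6525,-.1476,.0225],89.5)); print("B3 s",around(S,[.6525,-.1476,.0225],89.5))
print("B2 w",around(c,[.654,-.002,.0225],72)); print("B2 s",around(S,[.654,-.002,.0225],72))
print("B1 s",around(S,[.6447,.2685,.0225],109));need((.6545,-.1476,.09),89.5,25)
T=bot.read_camera("top");print("B1 t",around(T,[.6447,.2685,.0225],109))
E
```

```text
done ref {}
B3 w {-80: (127, 112), -70: (129, 121), -60: (128, 128), -50: (128, 134), -40: (124, 143), -30: (115, 157), -20: (115, 154), -10: (125, 139), 0: (128, 130), 10: (127, 122), 20: (128, 113), 30: (126, 102), 40: (125, 92)}
B3 s {-40: (80, 145), -30: (108, 146), -20: (147, 153), -10: (144, 157), 0: (139, 163), 10: (143, 154), 20: (148, 143), 30: (151, 132), 40: (150, 122), 50: (149, 113), 60: (149, 103), 70: (149, 96), 80: (149, 91), 90: (148, 88)}
B2 w {-70: (129, 115), -60: (127, 123), -50: (128, 129), -40: (128, 133), -30: (128, 135), -20: (129, 136), -10: (129, 133), 0: (128, 129), 10: (129, 123), 20: (127, 115), 30: (126, 108), 40: (125, 98), 50: (117, 90)}
B2 s {-50: (130, 139), -40: (149, 143), -30: (148, 148), -20: (141, 159), -10: (133, 173), 0: (134, 168), 10: (145, 151), 20: (148, 140), 30: (148, 132), 40: (149, 123), 50: (145, 111), 60: (114, 114), 70: (109, 109), 80: (104, 110)}
B1 s {-40: (146, 149), -30: (144, 157), -20: (132, 170), -10: (128, 175), 0: (136, 161), 10: (146, 143), 20: (144, 137), 30: (144, 127), 40: (147, 113), 50: (149, 99), 60: (149, 93), 70: (148, 90), 80: (133, 86), 90: (97, 86)}
t 13.6 tcp [ 0.6291 -0.1412  0.1512] shift [ 0.0254 -0.0064 -0.0612] rot [ 0.016  0.468 -0.024] rows>= 4 q [ 0.09  0.52  0.04  1.75 -0.01  0.84  1.71]
B1 t {-80: (153, 118), -70: (157, 122), -60: (151, 129), -50: (148, 134), -40: (134, 148), -30: (123, 154), -20: (133, 149), -10: (147, 137), 0: (149, 129), 10: (150, 122), 20: (153, 110), 30: (150, 101), 40: (142, 90), 50: (85, 85)}
```

Request:
{"fn": "jog_arm", "kwargs": {
  "deltas": [
    [0.006,-0.0016,-0.01,0.004,0.117,-0.006,1],
    [0.006,-0.0016,-0.015,0.004,0.117,-0.006,1],
    [0.006,-0.0016,-0.018,0.004,0.117,-0.006,1],
    [0.006,-0.0016,-0.018,0.004,0.117,-0.006,1],
    [0,0,0,0,0,0,1],
    [0,0,0,0,0,0,1],
    [0,0,0,0,0,0,1]
  ]
}}

```text
t: 14.35
eef_pos: [0.6543, -0.1481, 0.0923]
tool_rot: [-0.214, 0.004, 0.977, 0.0]
contact_force: [0.0, 1.1, 0.4]
gripper_width: 1.001
grasp_force: 0.0
```

```bash
python3 - <<'E'
from h import *
need((.6545,-.1476,.027),89.5,25)
E
```

```text
t 14.35 tcp [ 0.6543 -0.1481  0.0923] shift [ 0.0002  0.0005 -0.0653] rot [ 0.001  0.004 -0.   ] rows>= 2 q [ 0.06  0.86  0.08  1.34 -0.01  1.38  1.7 ]
```

Request:
{"fn": "jog_arm", "kwargs": {
  "deltas": [
    [0,0,-0.025,0,0,0,1],
    [0,0,-0.02,0,0,0,1],
    [0,0,-0.013,0,0,0,1],
    [0,0,-0.007,0,0,0,1],
    [0,0,0,0,0,0,1],
    [0,0,0,0,0,0,0.5],
    [0,0,0,0,0,0,0.5],
    [0,0,0,0,0,0,0.5],
    [0,0,0,0,0,0,0.5],
    [0,0,0,0,0,0,0.5]
  ],
  "newtons": 60
}}

```text
t: 15.35
eef_pos: [0.655, -0.1482, 0.0257]
tool_rot: [-0.216, 0.004, 0.976, 0.0]
contact_force: [1.8, 0.2, 5.8]
gripper_width: 0.667
grasp_force: 64.3
```

Request:
{"fn": "jog_arm", "kwargs": {
  "deltas": [
    [0,0,0.03,0,0,0,0.5],
    [0,0,0.04,0,0,0,0.5],
    [0,0,0.04,0,0,0,0.5],
    [0,0,0.01,0,0,0,0.5],
    [0,0,0,0,0,0,0.5]
  ]
}}

```text
t: 15.85
eef_pos: [0.6549, -0.1482, 0.1465]
tool_rot: [-0.215, 0.004, 0.977, 0.0]
contact_force: [0.2, -0.8, -0.4]
gripper_width: 0.675
grasp_force: 44.5
```

```bash
python3 - <<'E'
from h import *
need((.504,-.130,.14),100.6,-28)
E
```

```text
t 15.85 tcp [ 0.6549 -0.1482  0.1465] shift [-0.1509  0.0182 -0.0065] rot [ 0.082 -0.92   0.18 ] rows>= 7 q [ 0.06  0.8   0.09  1.31 -0.01  1.46  1.7 ]
```

Request:
{"fn": "jog_arm", "kwargs": {
  "deltas": [
    [0,0,0,0,0,0,0.5],
    [0,0,0,0,0,0,0.5],
    [-0.019,0.0023,0,0.01,-0.115,0.0225,0.5],
    [-0.019,0.0023,0,0.01,-0.115,0.0225,0.5],
    [-0.019,0.0023,0,0.01,-0.115,0.0225,0.5],
    [-0.019,0.0023,0,0.01,-0.115,0.0225,0.5],
    [-0.019,0.0023,0,0.01,-0.115,0.0225,0.5],
    [-0.019,0.0023,0,0.01,-0.115,0.0225,0.5],
    [-0.019,0.0023,-0.003,0.01,-0.115,0.0225,0.5],
    [-0.018,0.002,-0.003,0.01,-0.115,0.0225,0.5]
  ]
}}

```text
t: 16.85
eef_pos: [0.5096, -0.1263, 0.1383]
tool_rot: [0.206, -0.085, 0.974, 0.029]
contact_force: [0.5, 1.6, -1.4]
gripper_width: 0.672
grasp_force: 69.3
```

Request:
{"fn": "jog_arm", "kwargs": {
  "deltas": [
    [0,0,0,0,0,0,0.5],
    [0,0,0,0,0,0,0.5]
  ]
}}

```text
t: 17.05
eef_pos: [0.5157, -0.1263, 0.1404]
tool_rot: [0.207, -0.085, 0.974, 0.029]
contact_force: [0.4, -0.4, -0.3]
gripper_width: 0.67
grasp_force: 69.3
```

```bash
python3 - <<'E'
from h import *
o=bot.get_obs(); print(o["grasp_force"],o["gripper_width"])
d,r=need((.502,-.130,.0625),100.6,-28)
tz=RQ(o["tool_rot"]).apply([0,0,1]); p=o["eef_pos"]+.005*tz; print(p,np.degrees(np.arctan2(tz[0],-tz[2])))
S=bot.read_camera("scene");c=bot.read_camera("wrist")
print(around(S,p,100.6)); print(around(c,p,100.6))
E
```

```text
69.2845213750843 0.6702137185030814
t 17.05 tcp [ 0.5157 -0.1263  0.1404] shift [-0.0137 -0.0037 -0.0779] rot [-0.008 -0.071  0.006] rows>= 2 q [ 0.43  0.29 -0.23  2.24 -0.45  0.26  2.37]
[ 0.51765642 -0.12582834  0.13583324] 23.563762506858115
{-30: (17, 138), -20: (80, 92), -10: (135, 86), 0: (148, 90), 10: (148, 93), 20: (148, 95), 30: (147, 97), 40: (147, 97), 50: (147, 97), 60: (149, 96), 70: (148, 94), 80: (149, 91), 90: (148, 88), 100: (144, 88)}
{-110: (118, 79), -100: (122, 98), -90: (125, 112), -80: (128, 126), -70: (128, 136), -60: (123, 94), -50: (119, 98), -40: (116, 101), -30: (121, 97), -20: (122, 94), -10: (123, 93), 0: (120, 91), 10: (120, 89)}
```

Request:
{"fn": "jog_arm", "kwargs": {
  "deltas": [
    [-0.0137,-0.004,0,0,0,0,0.5],
    [0,0,-0.03,0,0,0,0.5],
    [0,0,-0.02,0,0,0,0.5],
    [0,0,-0.015,0,0,0,0.5],
    [0,0,0,0,0,0,0.5],
    [0,0,0,0,0,0,0.5]
  ]
}}

```text
t: 17.75
eef_pos: [0.5026, -0.1278, 0.09]
tool_rot: [0.205, -0.087, 0.974, 0.033]
contact_force: [0.7, 0.4, 0.3]
gripper_width: 0.667
grasp_force: 69.2
```

```bash
python3 - <<'E'
from h import *
need((.502,-.130,.0625),100.6,-24)
E
```

```text
t 17.75 tcp [ 0.5026 -0.1278  0.09  ] shift [-0.0006 -0.0022 -0.0275] rot [-0.028 -0.007  0.001] rows>= 1 q [ 0.37  0.38 -0.15  2.3  -0.95  0.17  2.91]
```

Request:
{"fn": "jog_arm", "kwargs": {
  "deltas": [
    [0,-0.001,0,-0.025,0.05,0,0.5],
    [0,-0.001,-0.005,-0.02,0.05,0,0.5],
    [0,0,-0.01,-0.01,0.04,0,0.5],
    [0,0,-0.008,0,0,0,0.5],
    [0,0,0,0,0,0,0.5],
    [0,0,0,0,0,0,0.5]
  ]
}}

```text
t: 18.35
eef_pos: [0.501, -0.1304, 0.0665]
tool_rot: [0.138, -0.089, 0.986, 0.014]
contact_force: [-0.1, -0.7, -0.8]
gripper_width: 0.673
grasp_force: 69.3
```

```bash
python3 - <<'E'
from h import *
need((.503,-.130,.063),100.6,-16)
E
```

```text
t 18.35 tcp [ 0.501  -0.1304  0.0665] shift [ 0.002   0.0004 -0.0035] rot [-0.003 -0.002  0.005] rows>= 1 q [ 0.04  0.43  0.19  2.25 -0.75  0.27  2.65]
```

Request:
{"fn": "jog_arm", "kwargs": {
  "deltas": [
    [0.002,0,-0.003,0,0,0,0.5],
    [0,0,-0.001,0,0,0,0.5],
    [0,0,0,0,0,0,0.5],
    [0,0,0,0,0,0,1],
    [0,0,0,0,0,0,1],
    [0,0,0,0,0,0,1],
    [0,0,0.03,0,0,0,1],
    [0,0,0.03,-0.02,0.1,0,1],
    [0,0,0.03,-0.02,0.1,0,1],
    [0,0,0,-0.014,0.074,0,1]
  ]
}}

```text
t: 19.35
eef_pos: [0.5071, -0.1297, 0.1507]
tool_rot: [0.01, -0.092, 0.996, 0.001]
contact_force: [-0.3, -0.1, 0.1]
gripper_width: 1.002
grasp_force: 0.0
```

Request:
{"fn": "jog_arm", "kwargs": {
  "deltas": [
    [0.01,0,0,-0.026,0.14,0,1],
    [0.01,0,0,-0.026,0.14,0,1],
    [0,0,0,-0.026,0.14,0,1],
    [0,0,0,-0.026,0.14,0,1],
    [0,0,0,-0.026,0.14,0,1],
    [0,0,0,-0.026,0.14,0,1],
    [0,0,0,0,0,0,1]
  ]
}}

```text
t: 20.05
eef_pos: [0.5246, -0.1276, 0.1421]
tool_rot: [-0.408, -0.085, 0.908, -0.036]
contact_force: [0.6, 0.4, -0.9]
gripper_width: 1.001
grasp_force: 0.0
```

```bash
python3 - <<'E'
from h import *
S=bot.read_camera("scene");c=bot.read_camera("wrist");T=bot.read_camera("top")
p=[.504,-.1305,.058]
for k in(S,T,c): print(around(k,p,100.6))
need((.504,-.1305,.061),100.6,50)
E
```

```text
{-30: (35, 44), -20: (32, 42), -10: (33, 36), 0: (32, 38), 10: (21, 48), 20: (19, 57), 30: (20, 70), 40: (18, 63), 50: (34, 55), 60: (132, 77), 70: (144, 96), 80: (146, 94), 90: (148, 92), 100: (147, 91)}
{-70: (151, 113), -60: (154, 122), -50: (152, 126), -40: (149, 132), -30: (139, 143), -20: (123, 152), -10: (130, 146), 0: (140, 133), 10: (145, 123), 20: (154, 115), 30: (153, 105), 40: (155, 96), 50: (158, 80), 60: (155, 74)}
{-50: (116, 126), -40: (128, 120), -30: (129, 127), -20: (127, 133), -10: (115, 146), 0: (114, 145), 10: (126, 130), 20: (123, 126), 30: (120, 123), 40: (123, 110), 50: (125, 98), 60: (123, 90), 70: (123, 84), 80: (123, 82)}
t 20.2 tcp [ 0.524 -0.13   0.147] shift [-0.02   -0.0005 -0.086 ] rot [-0.007  0.038  0.005] rows>= 2 q [-0.34  0.91  0.63  1.51 -0.15  1.64  2.09]
```

Request:
{"fn": "jog_arm", "kwargs": {
  "deltas": [
    [-0.009,0,-0.04,-0.003,0.02,0,1],
    [-0.008,0,-0.03,-0.003,0.02,0,1],
    [0,0,-0.012,0,0,0,1],
    [0,0,-0.004,0,0,0,1],
    [0,0,0,0,0,0,1],
    [0,0,0,0,0,0,1]
  ]
}}

```text
t: 20.8
eef_pos: [0.5084, -0.1298, 0.0626]
tool_rot: [-0.421, -0.082, 0.902, -0.038]
contact_force: [-0.2, -0.5, 1.2]
gripper_width: 0.998
grasp_force: 0.0
```

```bash
python3 - <<'E'
from h import *
need((.507,-.1305,.0606),100.6,50)
E
```

```text
t 20.8 tcp [ 0.5084 -0.1298  0.0626] shift [-0.0014 -0.0007 -0.002 ] rot [-0.001 -0.001  0.004] rows>= 1 q [-0.33  1.02  0.59  1.54 -0.18  1.54  2.08]
```

Request:
{"fn": "jog_arm", "kwargs": {
  "deltas": [
    [-0.001,0,-0.001,0,0,0,0.5],
    [0,0,0,0,0,0,0.5],
    [0,0,0,0,0,0,0.5],
    [0,0,0,0,0,0,0.5],
    [0,0,0,0,0,0,0.5],
    [0,0,0.03,0,0,0,0.5],
    [0,0,0.03,0,0,0,0.5],
    [0,0,0.025,0.026,-0.14,0,0.5],
    [0,0,0,0.026,-0.14,0,0.5],
    [0,0,0,0.026,-0.14,0,0.5]
  ]
}}

```text
t: 21.8
eef_pos: [0.5073, -0.1296, 0.1455]
tool_rot: [-0.218, -0.089, 0.972, -0.019]
contact_force: [-0.2, -0.2, -0.8]
gripper_width: 0.672
grasp_force: 64.3
```

Request:
{"fn": "jog_arm", "kwargs": {
  "deltas": [
    [0,0,0,0.026,-0.14,0,0.5],
    [0,0,0,0.026,-0.14,0,0.5],
    [0,0,0,0.026,-0.14,0,0.5],
    [0,0,0,0.026,-0.14,0,0.5],
    [0,0,0,0.026,-0.14,0,0.5],
    [0,0,0,0,0,0,0.5],
    [0,0,0,0,0,0,0.5]
  ]
}}

```text
t: 22.5
eef_pos: [0.5055, -0.1297, 0.1449]
tool_rot: [0.129, -0.09, 0.987, 0.014]
contact_force: [0.5, 0.2, -0.7]
gripper_width: 0.671
grasp_force: 64.3
```

```bash
python3 - <<'E'
from h import *
o=bot.get_obs(); print(o["grasp_force"],o["gripper_width"])
tz=RQ(o["tool_rot"]).apply([0,0,1]); p=o["eef_pos"]+.004*tz; print(p,np.degrees(np.arctan2(tz[0],-tz[2])))
S=bot.read_camera("scene");c=bot.read_camera("wrist");T=bot.read_camera("top")
for k in (S,c,T): print(around(k,p,100.6))
need((.503,-.130,.062),100.6,-16)
E
```

```text
64.32607443071902 0.6705933356242229
[ 0.50649874 -0.1294576   0.14105858] 14.649001172876055
{-30: (11, 159), -20: (44, 147), -10: (129, 107), 0: (149, 91), 10: (148, 93), 20: (149, 96), 30: (148, 98), 40: (147, 99), 50: (129, 107), 60: (106, 125), 70: (105, 126), 80: (105, 126), 90: (105, 126), 100: (105, 126)}
{-100: (27, 105), -90: (123, 82), -80: (125, 102), -70: (127, 116), -60: (128, 127), -50: (128, 135), -40: (122, 149), -30: (111, 165), -20: (122, 152), -10: (123, 88), 0: (123, 87), 10: (125, 85), 20: (121, 84)}
{-70: (73, 22), -60: (19, 33), -50: (38, 25), -40: (49, 26), -30: (36, 37), -20: (26, 40), -10: (28, 48), 0: (29, 59), 10: (22, 31), 20: (38, 27), 30: (32, 32), 40: (53, 34), 50: (143, 30), 60: (132, 53)}
t 22.65 tcp [ 0.5077 -0.129   0.145 ] shift [-0.0047 -0.001  -0.083 ] rot [ 0.    -0.018 -0.001] rows>= 2 q [-0.22  0.31  0.49  2.2  -0.56  0.49  2.45]
```

The scene camera now shows the flat's edge at about 52° on the far side, so its centre is near 80°. I set the pull down and regrasp at a steeper tilt for the last turn.

Request:
{"fn": "jog_arm", "kwargs": {
  "deltas": [
    [-0.004,-0.001,-0.03,0,0,0,0.5],
    [0,0,-0.03,0,0,0,0.5],
    [0,0,-0.016,0,0,0,0.5],
    [0,0,-0.004,0,0,0,0.5],
    [0,0,0,0,0,0,0.5],
    [0,0,0,0,0,0,0.5]
  ]
}}

```text
t: 23.25
eef_pos: [0.5018, -0.1296, 0.0643]
tool_rot: [0.129, -0.092, 0.987, 0.015]
contact_force: [-7.1, 0.0, 7.9]
gripper_width: 0.671
grasp_force: 66.8
```

```bash
python3 - <<'E'
from h import *
need((.503,-.130,.062),100.6,-15)
E
```

```text
t 23.25 tcp [ 0.5018 -0.1296  0.0643] shift [ 0.0012 -0.0004 -0.0023] rot [-0.005 -0.003 -0.001] rows>= 1 q [-0.03  0.45  0.27  2.24 -0.79  0.31  2.69]
```

Request:
{"fn": "jog_arm", "kwargs": {
  "deltas": [
    [0.001,0,-0.001,0,0,0,0.5],
    [0,0,0,0,0,0,1],
    [0,0,0,0,0,0,1],
    [0,0,0,0,0,0,1],
    [0,0,0.03,0,0,0,1],
    [0,0,0.03,-0.025,0.132,0,1],
    [0,0,0.03,-0.025,0.132,0,1],
    [0.005,0,0,-0.025,0.132,0,1],
    [0.005,0,0,-0.025,0.132,0,1],
    [0.005,0,0,-0.025,0.132,0,1]
  ]
}}

```text
t: 24.25
eef_pos: [0.5208, -0.1281, 0.1479]
tool_rot: [-0.191, -0.091, 0.977, -0.015]
contact_force: [-0.1, 0.0, 0.1]
gripper_width: 1.001
grasp_force: 0.0
```

Request:
{"fn": "jog_arm", "kwargs": {
  "deltas": [
    [0.005,0,0,-0.025,0.132,0,1],
    [0,0,0,-0.025,0.132,0,1],
    [0,0,0,-0.025,0.132,0,1],
    [0,0,0,-0.025,0.132,0,1],
    [0,0,0,-0.025,0.132,0,1],
    [0,0,0,0,0,0,1],
    [0,0,0,0,0,0,1]
  ]
}}

```text
t: 24.95
eef_pos: [0.5244, -0.129, 0.1459]
tool_rot: [-0.5, -0.078, 0.861, -0.044]
contact_force: [0.2, -0.6, 0.9]
gripper_width: 0.999
grasp_force: 0.0
```

```bash
python3 - <<'E'
from h import *
S=bot.read_camera("scene");c=bot.read_camera("wrist")
p=[.504,-.1305,.058]
for k in(S,c): a=around(k,p,100.6,step=5); print({k:v for k,v in a.items() if k>=20})
need((.508,-.1305,.0596),100.6,65)
E
```

```text
{20: (43, 50), 25: (36, 50), 30: (33, 39), 35: (33, 47), 40: (34, 47), 45: (26, 43), 50: (27, 43), 55: (24, 40), 60: (20, 43), 65: (24, 53), 70: (22, 57), 75: (20, 58), 80: (20, 67), 85: (20, 65), 90: (20, 66), 95: (15, 66), 100: (20, 65)}
{20: (124, 122), 25: (121, 113), 30: (91, 120), 35: (87, 120), 40: (87, 120), 45: (87, 120), 50: (87, 120), 55: (87, 120), 60: (87, 120), 65: (89, 121), 70: (87, 120), 75: (87, 120), 80: (73, 98), 85: (49, 78), 90: (34, 56)}
t 25.05 tcp [ 0.5244 -0.1295  0.1481] shift [-0.0164 -0.001  -0.0885] rot [-0.018  0.084  0.007] rows>= 2 q [-0.35  1.04  0.67  1.4  -0.12  1.83  2.13]
```

The wrist view puts the flat between about 28° and 80° on the far side, so its centre is near 54°. I grasp at 60° inward and turn back by 54°.

Request:
{"fn": "jog_arm", "kwargs": {
  "deltas": [
    [-0.009,-0.001,-0.04,0,0,0,1],
    [-0.0075,0,-0.03,0,0,0,1],
    [0,0,-0.012,0,0,0,1],
    [0,0,-0.005,0,0,0,1],
    [0,0,0,0,0,0,1],
    [0,0,0,0,0,0,0.5],
    [0,0,0,0,0,0,0.5],
    [0,0,0,0,0,0,0.5],
    [0,0,0,0,0,0,0.5],
    [0,0,0,0,0,0,0.5]
  ]
}}

```text
t: 26.05
eef_pos: [0.5089, -0.1301, 0.0613]
tool_rot: [-0.5, -0.078, 0.861, -0.044]
contact_force: [3.7, 0.8, 7.0]
gripper_width: 0.669
grasp_force: 64.9
```

Request:
{"fn": "jog_arm", "kwargs": {
  "deltas": [
    [0,0,0.03,0,0,0,0.5],
    [0,0,0.02,0,0,0,0.5],
    [0,0,0,0.025,-0.132,0,0.5],
    [0,0,0,0.025,-0.132,0,0.5],
    [0,0,0,0.025,-0.132,0,0.5],
    [0,0,0,0.025,-0.132,0,0.5],
    [0,0,0,0.025,-0.132,0,0.5],
    [0,0,0,0.025,-0.132,0,0.5],
    [0,0,0,0.025,-0.132,0,0.5],
    [0,0,0,0,0,0,0.5]
  ]
}}

```text
t: 27.05
eef_pos: [0.5043, -0.1315, 0.1114]
tool_rot: [-0.055, -0.09, 0.994, 0.0]
contact_force: [-0.9, 0.3, -0.5]
gripper_width: 0.666
grasp_force: 64.2
```

```bash
python3 - <<'E'
from h import *
o=bot.get_obs(); tz=RQ(o["tool_rot"]).apply([0,0,1]); p=o["eef_pos"]+.003*tz; print(p,np.degrees(np.arctan2(tz[0],-tz[2])),o["gripper_width"])
c=bot.read_camera("wrist"); print(around(c,p,100.6,step=5)); need((.504,-.1305,.061),100.6,0)
E
```

```text
[ 0.50393837 -0.13151898  0.10840987] -6.31380342754704 0.6660294056850966
{-85: (127, 104), -80: (127, 108), -75: (129, 112), -70: (129, 115), -65: (129, 119), -60: (129, 122), -55: (129, 124), -50: (129, 127), -45: (126, 132), -40: (122, 138), -35: (118, 145), -30: (114, 146), -25: (93, 159), -20: (93, 164), -15: (92, 164), -10: (92, 163), -5: (92, 163), 0: (92, 163), 5: (92, 163), 10: (92, 163), 15: (92, 163), 20: (92, 163), 25: (94, 159), 30: (122, 112), 35: (125, 86), 40: (103, 79)}
t 27.1 tcp [ 0.506  -0.1305  0.1111] shift [-0.002  -0.     -0.0501] rot [ 0.01  -0.113  0.002] rows>= 2 q [-0.37  0.55  0.65  2.   -0.39  0.84  2.25]
```

Request:
{"fn": "jog_arm", "kwargs": {
  "deltas": [
    [-0.0015,0,-0.025,0,0,0,0.5],
    [0,0,-0.015,0,0,0,0.5],
    [0,0,-0.006,0,0,0,0.5],
    [0,0,-0.004,0,0,0,0.5],
    [0,0,0,0,0,0,0.5],
    [0,0,0,0,0,0,0.5]
  ]
}}

```text
t: 27.7
eef_pos: [0.5042, -0.1304, 0.0638]
tool_rot: [-0.06, -0.092, 0.994, 0.002]
contact_force: [-20.6, 6.4, 65.3]
gripper_width: 0.666
grasp_force: 73.6
```

```bash
python3 - <<'E'
from h import *
need((.504,-.1305,.061),100.6,6.3)
E
```

```text
t 27.7 tcp [ 0.5042 -0.1304  0.0638] shift [-0.0002 -0.0001 -0.0028] rot [-0.012 -0.011  0.002] rows>= 1 q [-0.33  0.62  0.59  2.01 -0.44  0.76  2.3 ]
```

Request:
{"fn": "jog_arm", "kwargs": {
  "deltas": [
    [0,0,0.003,0,0,0,0.5],
    [0,0,0,0,0,0,0.5],
    [0,0,0,0,0,0,1],
    [0,0,0,0,0,0,1],
    [0,0,0,0,0,0,1],
    [0,0,0.04,0,0,0,1],
    [0,0,0.04,0.015,-0.06,0,1],
    [0,0,0.02,0,-0.04,0,1],
    [0,0,0,0,0,0,1],
    [0,0,0,0,0,0,1]
  ]
}}

```text
t: 28.7
eef_pos: [0.5065, -0.1295, 0.1628]
tool_rot: [-0.006, -0.093, 0.996, 0.002]
contact_force: [1.3, 0.7, -0.7]
gripper_width: 1.0
grasp_force: 0.0
```

```bash
cat >> h.py <<'E'
def flat(c,ctr,a,th=None,half=.026):
    """seated/any pull: edges of the pale flat (sat) in fine angles, and axial extent of barrel -> centre"""
    r=around(c,ctr,a,step=1); al=np.array(sorted(r)); s=np.array([r[k][0] for k in al],float); s=np.convolve(np.pad(s,1,'edge'),np.ones(3)/3,'valid')
    th=th or (np.percentile(s,20)+np.percentile(s,80))/2; lo=al[s<th]; print("flat sat",s.min().round(),s.max().round(),"th",round(th),"span",lo.min() if len(lo) else None,lo.max() if len(lo) else None,"n",len(lo),"mean",lo.mean().round(1) if len(lo) else None)
def ends(c,ctr,a):
    """axial extent along the line on top flat (z=ctr+19.5mm) by colour change"""
    y=np.array([np.cos(np.radians(a)),np.sin(np.radians(a)),0]); t=np.arange(-.045,.0455,.0005)
    P=np.asarray(ctr)+[0,0,.0195]+np.outer(t,y); u=proj(c,P).round().astype(int); h=cv2.cvtColor(c["img"],cv2.COLOR_RGB2HSV)[u[:,1],u[:,0]].astype(int)
    ref=np.median(h[(abs(t)<.02)&(abs(t)>.008)],0); ok=(abs(h[:,1]-ref[1])<25)&(abs(h[:,2]-ref[2])<25)
    k=np.where(ok&(abs(t)<.036))[0]; print("ends",t[k.min()].round(4),t[k.max()].round(4),"mid",((t[k.min()]+t[k.max()])/2).round(4))
E
python3 - <<'E'
from h import *
c=bot.read_camera("wrist"); p=[.504,-.1305,.058]; flat(c,p,100.6); ends(c,p,100.6); print(around(c,p,100.6,step=5))
T=bot.read_camera("top"); flat(T,p,100.6)
print(need((.654,-.002,.15),72,0))
E
```

```text
flat sat 92.0 130.0 th 110 span -26 34 n 61 mean 4.0
ends -0.036 0.0355 mid -0.0002
{-80: (127, 111), -75: (129, 113), -70: (127, 116), -65: (129, 120), -60: (129, 123), -55: (129, 125), -50: (129, 128), -45: (128, 130), -40: (125, 135), -35: (120, 142), -30: (118, 143), -25: (100, 151), -20: (92, 164), -15: (92, 164), -10: (92, 164), -5: (92, 164), 0: (92, 164), 5: (93, 164), 10: (93, 164), 15: (92, 164), 20: (93, 164), 25: (93, 164), 30: (95, 158), 35: (114, 118), 40: (124, 86), 45: (123, 81), 50: (124, 76)}
flat sat 17.0 27.0 th 23 span -63 65 n 81 mean -4.1
t 28.8 tcp [ 0.506  -0.1294  0.1618] shift [ 0.148   0.1274 -0.0118] rot [-0.006 -0.014 -0.501] rows>= 5 q [-0.41  0.42  0.69  2.03 -0.36  0.83  2.24]
(array([ 0.14798725,  0.12741504, -0.01182218]), array([-0.00619556, -0.01354338, -0.5012539 ]))
```

```bash
cat >> h.py <<'E'
def prof(c,ctr,a,off=0.012):
    """sat,val across the barrel in the plane z=ctr.z, t=-40..40 mm toward far side, averaged over two axial places"""
    y=np.array([np.cos(np.radians(a)),np.sin(np.radians(a)),0]); f=np.cross(y,[0,0,1.]); t=np.arange(-.040,.0401,.001)
    h=cv2.cvtColor(c["img"],cv2.COLOR_RGB2HSV).astype(np.float32); q=[]
    for k in np.r_[np.linspace(-off-.008,-off+.004,5),np.linspace(off-.004,off+.008,5)]:
        u=proj(c,np.asarray(ctr)+k*y+np.outer(t,f)).astype(np.float32); q.append(cv2.remap(h,u[:,:1],u[:,1:],cv2.INTER_LINEAR)[:,0])
    return t,np.median(q,0)
E
python3 - <<'E'
from h import *
c=bot.read_camera("wrist"); p=[.504,-.1305,.058]; t,q=prof(c,p,100.6)
print([(int(round(a*1000)),int(s),int(v)) for a,(_,s,v) in zip(t,q)])
e=np.array(c["eye"])-p; f=np.cross([np.cos(np.radians(100.6)),np.sin(np.radians(100.6)),0],[0,0,1]); print("eye in plane",e@f,e[2])
E
```

```text
[(-40, 92, 126), (-39, 93, 120), (-38, 93, 132), (-37, 95, 155), (-36, 95, 167), (-35, 95, 170), (-34, 95, 170), (-33, 95, 171), (-32, 95, 172), (-31, 95, 172), (-30, 96, 171), (-29, 96, 170), (-28, 96, 169), (-27, 95, 167), (-26, 95, 149), (-25, 93, 115), (-24, 96, 100), (-23, 112, 95), (-22, 124, 99), (-21, 127, 105), (-20, 128, 111), (-19, 128, 115), (-18, 128, 118), (-17, 128, 121), (-16, 129, 122), (-15, 129, 124), (-14, 129, 126), (-13, 128, 127), (-12, 127, 129), (-11, 127, 131), (-10, 125, 134), (-9, 124, 137), (-8, 121, 140), (-7, 118, 143), (-6, 117, 144), (-5, 116, 138), (-4, 107, 140), (-3, 95, 157), (-2, 92, 163), (-1, 92, 164), (0, 92, 164), (1, 92, 164), (2, 92, 164), (3, 92, 164), (4, 92, 164), (5, 92, 164), (6, 92, 164), (7, 92, 164), (8, 92, 164), (9, 92, 164), (10, 92, 164), (11, 92, 164), (12, 92, 164), (13, 92, 164), (14, 92, 164), (15, 92, 164), (16, 92, 163), (17, 93, 161), (18, 98, 149), (19, 112, 122), (20, 123, 95), (21, 123, 82), (22, 122, 76), (23, 116, 72), (24, 102, 82), (25, 94, 97), (26, 91, 102), (27, 92, 101), (28, 92, 111), (29, 94, 135), (30, 95, 156), (31, 94, 163), (32, 93, 154), (33, 87, 131), (34, 82, 115), (35, 82, 114), (36, 81, 114), (37, 82, 114), (38, 81, 114), (39, 73, 114), (40, 40, 107)]
eye in plane -0.06772728116450488 0.22653969709658744
```

Seat 3 now holds a pull with its flat up, within about 4°. Next is B2, where the scene samples suggest the flat faces the far side.

Request:
{"fn": "jog_arm", "kwargs": {
  "deltas": [
    [0.022,0.021,0,0,0,-0.083,1],
    [0.022,0.021,0,0,0,-0.083,1],
    [0.022,0.021,0,0,0,-0.083,1],
    [0.022,0.021,0,0,0,-0.083,1],
    [0.022,0.021,0,0,0,-0.083,1],
    [0.022,0.021,0,-0.006,-0.013,-0.083,1],
    [0,0,0,0,0,0,1],
    [0,0,0,0,0,0,1]
  ]
}}

```text
t: 29.65
eef_pos: [0.6379, -0.0034, 0.1613]
tool_rot: [0.0, 0.154, 0.988, 0.0]
contact_force: [-0.2, -0.3, -0.1]
gripper_width: 0.999
grasp_force: 0.0
```

```bash
python3 - <<'E'
from h import *
c=bot.read_camera("wrist"); S=bot.read_camera("scene"); p=cyl(c,[.654,-.002,.0225])
for a in(70,72): print(prof(c,[*p[:2],.0225],a)[1][::4,1].astype(int))
print(around(c,[*p[:2],.0225],72)); a=around(S,[*p[:2],.0225],72,step=5);print({k:v for k,v in a.items() if k>=30})
d,r=need((p[0]+.0025,p[1],.09),72,30)
E
```

```text
cyl [ 0.6541 -0.0028  0.0225] px [325. 253.] [324. 254.] dims [0.059, 0.044] ang 72.3
[ 29  29  29  29  25 125 128 127 127 122 117 124 127 128 127 125  23  29
  29  29  30]
[ 29  29  30  29  25 125 128 127 128 122 117 123 127 128 126 125  19  29
  29  29  29]
{-80: (126, 105), -70: (127, 116), -60: (129, 123), -50: (128, 129), -40: (128, 135), -30: (124, 142), -20: (117, 150), -10: (122, 142), 0: (128, 131), 10: (129, 126), 20: (127, 116), 30: (126, 109), 40: (124, 99)}
{30: (148, 136), 35: (148, 129), 40: (148, 125), 45: (148, 119), 50: (145, 115), 55: (121, 118), 60: (117, 116), 65: (110, 117), 70: (109, 112), 75: (100, 112), 80: (87, 111)}
t 29.75 tcp [ 0.6373 -0.0052  0.1621] shift [ 0.0193  0.0024 -0.0721] rot [ 0.161  0.5   -0.001] rows>= 4 q [-0.62  0.63  0.77  1.77 -0.52  0.96  1.62]
```

Request:
{"fn": "jog_arm", "kwargs": {
  "deltas": [
    [0.005,0.0005,-0.015,0.04,0.125,0,1],
    [0.005,0.0005,-0.02,0.04,0.125,0,1],
    [0.005,0.0005,-0.02,0.04,0.125,0,1],
    [0.0045,0,-0.017,0.041,0.125,0,1],
    [0,0,0,0,0,0,1],
    [0,0,0,0,0,0,1],
    [0,0,0,0,0,0,1]
  ]
}}

```text
t: 30.45
eef_pos: [0.658, -0.0031, 0.0929]
tool_rot: [-0.253, 0.151, 0.955, 0.041]
contact_force: [-0.6, 0.0, 0.8]
gripper_width: 1.002
grasp_force: 0.0
```

```bash
python3 - <<'E'
from h import *
need((.6565,-.0036,.027),72,30)
E
```

```text
t 30.45 tcp [ 0.658  -0.0031  0.0929] shift [-0.0015 -0.0005 -0.0659] rot [-0.001  0.005 -0.   ] rows>= 2 q [-0.35  0.97  0.62  1.35 -0.57  1.53  1.63]
```

Request:
{"fn": "jog_arm", "kwargs": {
  "deltas": [
    [-0.0015,-0.0005,-0.025,0,0,0,1],
    [0,0,-0.02,0,0,0,1],
    [0,0,-0.014,0,0,0,1],
    [0,0,-0.006,0,0,0,1],
    [0,0,0,0,0,0,1],
    [0,0,0,0,0,0,0.5],
    [0,0,0,0,0,0,0.5],
    [0,0,0,0,0,0,0.5],
    [0,0,0,0,0,0,0.5],
    [0,0,0,0,0,0,0.5]
  ]
}}

```text
t: 31.45
eef_pos: [0.6571, -0.0033, 0.0271]
tool_rot: [-0.254, 0.15, 0.955, 0.041]
contact_force: [1.0, -1.1, 6.1]
gripper_width: 0.669
grasp_force: 64.1
```

Request:
{"fn": "jog_arm", "kwargs": {
  "deltas": [
    [0,0,0.03,0,0,0,0.5],
    [0,0,0.04,0,0,0,0.5],
    [0,0,0.04,0,0,0,0.5],
    [0,0,0.01,0,0,0,0.5],
    [0,0,0,0,0,0,0.5]
  ]
}}

```text
t: 31.95
eef_pos: [0.6571, -0.0032, 0.1477]
tool_rot: [-0.253, 0.15, 0.955, 0.042]
contact_force: [0.7, 0.0, -1.4]
gripper_width: 0.672
grasp_force: 64.0
```

```bash
python3 - <<'E'
from h import *
need((.50,-.020,.15),100.6,-12)
E
```

```text
t 31.95 tcp [ 0.6571 -0.0032  0.1477] shift [-0.1571 -0.0168  0.0023] rot [-0.05  -0.734  0.474] rows>= 7 q [-0.36  0.91  0.64  1.33 -0.55  1.6   1.61]
```

Request:
{"fn": "jog_arm", "kwargs": {
  "deltas": [
    [-0.0196,-0.0021,0,-0.006,-0.092,0.059,0.5],
    [-0.0196,-0.0021,0,-0.006,-0.092,0.059,0.5],
    [-0.0196,-0.0021,0,-0.006,-0.092,0.059,0.5],
    [-0.0196,-0.0021,0,-0.006,-0.092,0.059,0.5],
    [-0.0196,-0.0021,0,-0.006,-0.092,0.059,0.5],
    [-0.0196,-0.0021,0,-0.006,-0.092,0.059,0.5],
    [-0.0196,-0.0021,0,-0.007,-0.091,0.06,0.5],
    [-0.0196,-0.0021,0,-0.007,-0.091,0.06,0.5],
    [0,0,0,0,0,0,0.5],
    [0,0,0,0,0,0,0.5]
  ]
}}

```text
t: 32.95
eef_pos: [0.4977, -0.0195, 0.1449]
tool_rot: [0.101, -0.092, 0.991, 0.01]
contact_force: [0.5, -0.2, -0.0]
gripper_width: 0.674
grasp_force: 64.0
```

```bash
python3 - <<'E'
from h import *
o=bot.get_obs(); tz=RQ(o["tool_rot"]).apply([0,0,1]); p=o["eef_pos"]+.005*tz; print(p,o["gripper_width"],"tilt",np.degrees(np.arctan2(tz[0],-tz[2])))
S=bot.read_camera("scene"); a=around(S,p,100.6,step=5); print({k:v for k,v in a.items() if k>=0})
need((.483,-.0205,.063),100.6,-12)
E
```

```text
[ 0.49870446 -0.01927251  0.14003071] 0.6739690711785189 tilt 11.420362224547848
{0: (138, 161), 5: (137, 135), 10: (131, 117), 15: (117, 124), 20: (107, 134), 25: (105, 136), 30: (104, 137), 35: (104, 137), 40: (104, 137), 45: (104, 137), 50: (104, 137), 55: (104, 137), 60: (104, 137), 65: (106, 134), 70: (114, 124), 75: (129, 105), 80: (133, 102), 85: (146, 91), 90: (146, 89), 95: (145, 87), 100: (144, 86)}
t 33.0 tcp [ 0.4994 -0.0194  0.1455] shift [-0.0164 -0.0011 -0.0825] rot [ 0.001 -0.005 -0.   ] rows>= 2 q [-0.6   0.3   0.63  2.23 -0.44  0.5   2.11]
```

Request:
{"fn": "jog_arm", "kwargs": {
  "deltas": [
    [-0.016,-0.001,-0.03,0,0,0,0.5],
    [0,0,-0.03,0,0,0,0.5],
    [0,0,-0.014,0,0,0,0.5],
    [0,0,-0.005,0,0,0,0.5],
    [0,0,0,0,0,0,0.5],
    [0,0,0,0,0,0,0.5]
  ]
}}

```text
t: 33.6
eef_pos: [0.4847, -0.0209, 0.067]
tool_rot: [0.102, -0.092, 0.99, 0.009]
contact_force: [0.4, -1.0, -0.7]
gripper_width: 0.671
grasp_force: 64.1
```

```bash
python3 - <<'E'
from h import *
need((.4827,-.0205,.063),100.6,-11.4)
E
```

```text
t 33.6 tcp [ 0.4847 -0.0209  0.067 ] shift [-0.002   0.0004 -0.004 ] rot [-0.001  0.007  0.   ] rows>= 1 q [-0.4   0.42  0.4   2.3  -0.67  0.3   2.33]
```

Request:
{"fn": "jog_arm", "kwargs": {
  "deltas": [
    [-0.002,0,-0.003,0,0,0,0.5],
    [0,0,0,0,0,0,0.5],
    [0,0,0,0,0,0,1],
    [0,0,0,0,0,0,1],
    [0,0,0,0,0,0,1],
    [0,0,0.03,0,0,0,1],
    [0,0,0.03,-0.025,0.136,0,1],
    [0.005,0,0.03,-0.025,0.136,0,1],
    [0.005,0,0,-0.025,0.136,0,1],
    [0.005,0,0,-0.025,0.136,0,1]
  ]
}}

```text
t: 34.6
eef_pos: [0.4982, -0.0186, 0.1486]
tool_rot: [-0.159, -0.092, 0.983, -0.011]
contact_force: [0.8, 0.6, -0.5]
gripper_width: 1.002
grasp_force: 0.0
```

Request:
{"fn": "jog_arm", "kwargs": {
  "deltas": [
    [0.005,0,0,-0.025,0.136,0,1],
    [0,0,0,-0.025,0.136,0,1],
    [0,0,0,-0.025,0.136,0,1],
    [0,0,0,0,0,0,1],
    [0,0,0,0,0,0,1]
  ]
}}

```text
t: 35.1
eef_pos: [0.5018, -0.0197, 0.146]
tool_rot: [-0.357, -0.086, 0.93, -0.029]
contact_force: [-0.1, -0.1, 0.6]
gripper_width: 1.008
grasp_force: 0.0
```

```bash
cat >> h.py <<'E'
def measure(c,ctr,a):
    """silhouette-based axis offset and flat centre angle"""
    t,q=prof(c,ctr,a); s=q[:,1]; f=np.cross([np.cos(np.radians(a)),np.sin(np.radians(a)),0],[0,0,1]); e=np.asarray(c["eye"])-ctr; ex,ez=e@f,e[2]
    m=(s<106)&(abs(t)<.021); k=np.where(m)[0]; g=np.split(k,np.where(np.diff(k)>1)[0]+1); g=max(g,key=len)
    def x(i,j): return t[i]+(t[j]-t[i])*(106-s[i])/(s[j]-s[i])
    fl,fr=x(g[0]-1,g[0]) ,x(g[-1],g[-1]+1)
    i=g[0]-1
    while s[i]>110: i-=1
    j=g[-1]+2
    while s[j]>110: j+=1
    L,Rr=t[i]+.0005,t[j]-.0005
    b=(np.arctan2(L-ex,ez)+np.arctan2(Rr-ex,ez))/2; hw=np.degrees(np.arctan2(Rr-ex,ez)-np.arctan2(L-ex,ez))/2
    c0=ex+ez*np.tan(b)
    def ang(x0):
        d=np.array([x0-ex,-ez]); d/=np.linalg.norm(d); o=np.array([ex-c0,ez]); B=o@d; s_=-B-np.sqrt(B*B-o@o+.0225**2); p=o+s_*d; return np.degrees(np.arctan2(p[0],p[1]))
    print("sil mm",L*1e3,Rr*1e3,"hw",hw.round(2),"exp",np.degrees(np.arcsin(.0225/np.hypot(c0-ex,ez))).round(2),"axis off mm",(c0*1e3).round(2),"flat",ang(fl).round(1),ang(fr).round(1),"CENTRE",((ang(fl)+ang(fr))/2).round(1))
E
python3 - <<'E'
from h import *
c=bot.read_camera("wrist"); p=[.4835,-.0205,.058]
print(around(c,p,100.6,step=5))
try: measure(c,p,100.6)
except Exception as e: print(e)
need((.4865,-.0205,.061),100.6,45)
E
```

```text
{-55: (129, 123), -50: (127, 124), -45: (128, 126), -40: (128, 128), -35: (127, 131), -30: (124, 134), -25: (121, 139), -20: (115, 146), -15: (114, 148), -10: (115, 146), -5: (122, 136), 0: (125, 131), 5: (120, 119), 10: (91, 137), 15: (91, 138), 20: (91, 138), 25: (91, 138), 30: (91, 138), 35: (91, 138), 40: (90, 138), 45: (91, 138), 50: (91, 138), 55: (91, 138), 60: (93, 135), 65: (108, 107), 70: (121, 81), 75: (121, 76)}
sil mm -24.499999999999986 21.500000000000053 hw 5.54 exp 5.56 axis off mm -1.04 flat 9.4 65.3 CENTRE 37.4
t 35.15 tcp [ 0.5016 -0.02    0.147 ] shift [-0.0151 -0.0005 -0.086 ] rot [-0.017  0.052  0.004] rows>= 2 q [-0.55  0.83  0.68  1.64 -0.27  1.55  2.01]
```

Request:
{"fn": "jog_arm", "kwargs": {
  "deltas": [
    [-0.009,-0.0005,-0.04,0,0,0,1],
    [-0.007,0,-0.03,0,0,0,1],
    [0,0,-0.011,0,0,0,1],
    [0,0,-0.004,0,0,0,1],
    [0,0,0,0,0,0,1],
    [0,0,0,0,0,0,0.5],
    [0,0,0,0,0,0,0.5],
    [0,0,0,0,0,0,0.5],
    [0,0,0,0,0,0,0.5],
    [0,0,0,0,0,0,0.5]
  ]
}}

```text
t: 36.15
eef_pos: [0.4869, -0.0201, 0.0631]
tool_rot: [-0.357, -0.086, 0.93, -0.029]
contact_force: [2.4, 0.4, 7.6]
gripper_width: 0.669
grasp_force: 65.5
```

Request:
{"fn": "jog_arm", "kwargs": {
  "deltas": [
    [0,0,0.03,0,0,0,0.5],
    [0,0,0.02,0,0,0,0.5],
    [0,0,0,0.024,-0.128,0,0.5],
    [0,0,0,0.024,-0.128,0,0.5],
    [0,0,0,0.024,-0.128,0,0.5],
    [0,0,0,0.024,-0.128,0,0.5],
    [0,0,0,0.024,-0.128,0,0.5],
    [0,0,0,0,0,0,0.5],
    [0,0,0,0,0,0,0.5]
  ]
}}

```text
t: 37.05
eef_pos: [0.4858, -0.0197, 0.1127]
tool_rot: [-0.042, -0.093, 0.995, 0.001]
contact_force: [0.2, 0.6, 0.2]
gripper_width: 0.671
grasp_force: 64.8
```

```bash
python3 - <<'E'
from h import *
o=bot.get_obs(); tz=RQ(o["tool_rot"]).apply([0,0,1]); p=o["eef_pos"]+.004*tz; print(p,np.degrees(np.arctan2(tz[0],-tz[2])),o["gripper_width"],o["grasp_force"])
c=bot.read_camera("wrist"); flat(c,p,100.6); need((.4828,-.0205,.062),100.6,5)
try: measure(c,p,100.6)
except Exception as e: print(e)
E
```

```text
[ 0.4854928  -0.01970415  0.10870682] -4.7770627786417235 0.6709909268417554 64.8427628679201
flat sat 91.0 130.0 th 110 span -29 26 n 56 mean -1.5
t 37.1 tcp [ 0.4867 -0.0195  0.1124] shift [-0.0039 -0.001  -0.0504] rot [-0.009  0.003 -0.003] rows>= 2 q [-0.63  0.49  0.69  2.1  -0.43  0.79  2.1 ]
sil mm -23.499999999999986 24.500000000000057 hw 8.56 exp 8.97 axis off mm -1.15 flat -26.8 30.6 CENTRE 1.9
```

Request:
{"fn": "jog_arm", "kwargs": {
  "deltas": [
    [-0.0035,-0.001,-0.025,0,0,0,0.5],
    [0,0,-0.015,0,0,0,0.5],
    [0,0,-0.005,0,0,0,0.5],
    [0,0,-0.002,0,0,0,0.5],
    [0,0,0,0,0,0,0.5],
    [0,0,0,0,0,0,0.5]
  ]
}}

```text
t: 37.7
eef_pos: [0.4827, -0.0208, 0.0652]
tool_rot: [-0.042, -0.094, 0.995, 0.001]
contact_force: [-1.5, 1.3, 5.3]
gripper_width: 0.667
grasp_force: 65.7
```

Request:
{"fn": "jog_arm", "kwargs": {
  "deltas": [
    [0,0,-0.001,0,0,0,0.5],
    [0,0,0,0,0,0,0.5],
    [0,0,0,0,0,0,1],
    [0,0,0,0,0,0,1],
    [0,0,0,0,0,0,1],
    [0,0,0.04,0,0,0,1],
    [0,0,0.04,0.015,-0.05,0,1],
    [0,0,0.02,0,-0.035,0,1],
    [0,0,0,0,0,0,1],
    [0,0,0,0,0,0,1]
  ]
}}

```text
t: 38.7
eef_pos: [0.4823, -0.0205, 0.1638]
tool_rot: [0.002, -0.094, 0.996, 0.004]
contact_force: [0.8, -0.8, 0.2]
gripper_width: 1.003
grasp_force: 0.0
```

```bash
python3 - <<'E'
from h import *
c=bot.read_camera("wrist"); measure(c,[.4825,-.0205,.058],100.6)
S=bot.read_camera("scene");T=bot.read_camera("top")
for k in(S,T): print({a:v for a,v in around(k,[.6447,.2685,.0225],109,step=5).items() if abs(a)>20})
need((.625,.26,.16),109,0)
E
```

```text
sil mm -22.499999999999986 24.500000000000057 hw 5.36 exp 5.41 axis off mm 0.3 flat -27.8 27.2 CENTRE -0.3
{-45: (140, 81), -40: (143, 81), -35: (147, 84), -30: (147, 85), -25: (148, 87), 25: (141, 106), 30: (142, 105), 35: (144, 103), 40: (146, 101), 45: (148, 100), 50: (148, 98), 55: (147, 97), 60: (149, 96), 65: (149, 94), 70: (147, 92), 75: (146, 90), 80: (135, 88), 85: (122, 88), 90: (100, 88), 95: (59, 91)}
{-85: (151, 65), -80: (151, 68), -75: (153, 70), -70: (159, 70), -65: (169, 71), -60: (152, 73), -55: (156, 73), -50: (146, 78), -45: (160, 78), -40: (153, 79), -35: (152, 79), -30: (149, 82), -25: (147, 85), 25: (154, 74), 30: (162, 73), 35: (150, 73), 40: (138, 72), 45: (98, 71), 50: (72, 73)}
t 38.85 tcp [ 0.4818 -0.0209  0.1628] shift [ 0.1432  0.2809 -0.0028] rot [-0.007 -0.     0.143] rows>= 7 q [-0.71  0.35  0.77  2.13 -0.36  0.78  2.04]
```

Seat 2 is done with its flat at -0.3°. Now B1.

Request:
{"fn": "jog_arm", "kwargs": {
  "deltas": [
    [0.018,0.035,0,0,0,0.018,1],
    [0.018,0.035,0,0,0,0.018,1],
    [0.018,0.035,0,0,0,0.018,1],
    [0.018,0.035,0,0,0,0.018,1],
    [0.018,0.035,0,0,0,0.018,1],
    [0.018,0.035,0,0,0,0.018,1],
    [0.018,0.035,0,-0.007,0,0.018,1],
    [0.017,0.035,0,0,0,0.017,1],
    [0,0,0,0,0,0,1],
    [0,0,0,0,0,0,1]
  ]
}}

```text
t: 39.85
eef_pos: [0.6248, 0.2596, 0.1617]
tool_rot: [-0.001, -0.166, 0.986, -0.0]
contact_force: [0.3, -0.2, 0.3]
gripper_width: 0.998
grasp_force: 0.0
```

```bash
python3 - <<'E'
from h import *
c=bot.read_camera("wrist"); S=bot.read_camera("scene"); p=cyl(c,[.6447,.2685,.0225])
p[2]=.0225; print(around(c,p,109)); print({a:v for a,v in around(S,p,109,step=5).items() if a>20})
need((p[0]+.0025,p[1],.09),109,30)
E
```

```text
cyl [0.6435 0.2681 0.0225] px [320. 262.] [320. 260.] dims [0.059, 0.046] ang 109.1
{-80: (126, 127), -70: (128, 133), -60: (128, 142), -50: (127, 148), -40: (123, 156), -30: (112, 176), -20: (114, 170), -10: (124, 153), 0: (128, 140), 10: (128, 132), 20: (127, 122), 30: (126, 113), 40: (124, 100)}
{25: (144, 135), 30: (144, 130), 35: (145, 123), 40: (145, 116), 45: (149, 108), 50: (149, 103), 55: (149, 97), 60: (149, 94), 65: (149, 92), 70: (149, 91), 75: (148, 88), 80: (147, 87), 85: (136, 86), 90: (124, 84), 95: (120, 84)}
t 39.95 tcp [0.6249 0.2573 0.1627] shift [ 0.0211  0.0107 -0.0727] rot [-0.169  0.495  0.002] rows>= 4 q [-0.91  0.65  0.64  1.66 -0.45  0.98  1.78]
```

Request:
{"fn": "jog_arm", "kwargs": {
  "deltas": [
    [0.004,0.002,-0.012,-0.04,0.1155,0,1],
    [0.004,0.002,-0.012,-0.04,0.1155,0,1],
    [0.004,0.002,-0.012,-0.04,0.1155,0,1],
    [0.004,0.002,-0.012,-0.04,0.1155,0,1],
    [0.004,0.002,-0.012,-0.04,0.1155,0,1],
    [0.003,0.002,-0.012,-0.04,0.1155,0,1],
    [0,0,0,0,0,0,1],
    [0,0,0,0,0,0,1]
  ]
}}

```text
t: 40.75
eef_pos: [0.6482, 0.2691, 0.09]
tool_rot: [-0.353, -0.152, 0.921, -0.06]
contact_force: [-0.4, 0.4, 0.8]
gripper_width: 1.001
grasp_force: 0.0
```

```bash
python3 - <<'E'
from h import *
c=bot.read_camera("wrist"); print({a:v for a,v in around(c,[.6435,.2681,.0225],109,step=5).items() if a>20})
need((.6479,.2696,.028),109,42)
E
```

```text
{25: (123, 135), 30: (124, 126), 35: (125, 120), 40: (124, 115), 45: (123, 110), 50: (124, 103), 55: (122, 97), 60: (121, 95), 65: (121, 93), 70: (121, 91), 75: (119, 90)}
t 40.8 tcp [0.6487 0.2698 0.0927] shift [-0.0008 -0.0002 -0.0647] rot [0.001 0.004 0.002] rows>= 2 q [-0.67  1.16  0.54  0.97 -0.44  1.86  1.71]
```

Request:
{"fn": "jog_arm", "kwargs": {
  "deltas": [
    [-0.0008,0,-0.025,0,0,0,1],
    [0,0,-0.02,0,0,0,1],
    [0,0,-0.013,0,0,0,1],
    [0,0,-0.006,0,0,0,1],
    [0,0,0,0,0,0,1],
    [0,0,0,0,0,0,0.5],
    [0,0,0,0,0,0,0.5],
    [0,0,0,0,0,0,0.5],
    [0,0,0,0,0,0,0.5],
    [0,0,0,0,0,0,0.5]
  ]
}}

```text
t: 41.8
eef_pos: [0.6482, 0.2712, 0.029]
tool_rot: [-0.352, -0.154, 0.921, -0.059]
contact_force: [3.4, 1.4, 6.1]
gripper_width: 0.671
grasp_force: 64.2
```

Request:
{"fn": "jog_arm", "kwargs": {
  "deltas": [
    [0,0,0.03,0,0,0,0.5],
    [0,0,0.04,0,0,0,0.5],
    [0,0,0.04,0.02,-0.06,0,0.5],
    [0,0,0.01,0.02,-0.06,0,0.5],
    [0,0,0,0,0,0,0.5]
  ]
}}

```text
t: 42.3
eef_pos: [0.6484, 0.2714, 0.152]
tool_rot: [-0.291, -0.157, 0.943, -0.049]
contact_force: [0.2, 0.8, -0.7]
gripper_width: 0.671
grasp_force: 63.9
```

```bash
python3 - <<'E'
from h import *
need((.48,.089,.15),100.6,-12)
E
```

```text
t 42.3 tcp [0.6484 0.2714 0.152 ] shift [-0.1684 -0.1824 -0.002 ] rot [ 0.208 -0.781 -0.137] rows>= 6 q [-0.71  1.02  0.56  1.07 -0.42  1.77  1.71]
```

Request:
{"fn": "jog_arm", "kwargs": {
  "deltas": [
    [-0.021,-0.0228,0,0.026,-0.098,-0.017,0.5],
    [-0.021,-0.0228,0,0.026,-0.098,-0.017,0.5],
    [-0.021,-0.0228,0,0.026,-0.098,-0.017,0.5],
    [-0.021,-0.0228,0,0.026,-0.098,-0.017,0.5],
    [-0.021,-0.0228,0,0.026,-0.098,-0.017,0.5],
    [-0.021,-0.0228,0,0.026,-0.098,-0.017,0.5],
    [-0.021,-0.0228,0,0.026,-0.098,-0.017,0.5],
    [-0.021,-0.0228,0,0.026,-0.098,-0.017,0.5],
    [0,0,0,0,0,0,0.5],
    [0,0,0,0,0,0,0.5]
  ]
}}

```text
t: 43.3
eef_pos: [0.4772, 0.0881, 0.1466]
tool_rot: [0.1, -0.092, 0.991, 0.009]
contact_force: [1.0, 0.4, -0.6]
gripper_width: 0.667
grasp_force: 63.9
```

```bash
python3 - <<'E'
from h import *
o=bot.get_obs(); tz=RQ(o["tool_rot"]).apply([0,0,1]); p=o["eef_pos"]+.006*tz; print(p,o["gripper_width"],"tilt",np.degrees(np.arctan2(tz[0],-tz[2])))
S=bot.read_camera("scene"); a=around(S,p,100.6,step=5); print({k:v for k,v in a.items() if k>=0})
c=bot.read_camera("wrist"); print(around(c,p,100.6))
need((.461,.0886,.064),100.6,-12)
E
```

```text
[0.4783838  0.08830909 0.14073227] 0.6670362426651731 tilt 11.318263516512724
{0: (140, 166), 5: (134, 171), 10: (132, 167), 15: (136, 136), 20: (146, 104), 25: (148, 101), 30: (148, 100), 35: (146, 101), 40: (146, 101), 45: (148, 101), 50: (148, 100), 55: (148, 100), 60: (148, 99), 65: (148, 98), 70: (147, 97), 75: (148, 96), 80: (148, 94), 85: (148, 93), 90: (147, 91), 95: (147, 90), 100: (147, 89)}
{-100: (110, 95), -90: (125, 111), -80: (126, 124), -70: (128, 137), -60: (128, 146), -50: (127, 155), -40: (115, 175), -30: (114, 181), -20: (126, 161), -10: (128, 153), 0: (128, 147), 10: (124, 103), 20: (122, 90)}
t 43.4 tcp [0.4806 0.0895 0.1478] shift [-0.0196 -0.0009 -0.0838] rot [ 0.003 -0.004 -0.002] rows>= 2 q [-0.96  0.29  0.73  2.26 -0.38  0.48  1.82]
```

Request:
{"fn": "jog_arm", "kwargs": {
  "deltas": [
    [-0.0185,-0.001,-0.03,0,0,0,0.5],
    [0,0,-0.03,0,0,0,0.5],
    [0,0,-0.014,0,0,0,0.5],
    [0,0,-0.006,0,0,0,0.5],
    [0,0,0,0,0,0,0.5],
    [0,0,0,0,0,0,0.5]
  ]
}}

```text
t: 44.0
eef_pos: [0.461, 0.088, 0.0672]
tool_rot: [0.101, -0.093, 0.991, 0.009]
contact_force: [-3.9, 0.4, 0.6]
gripper_width: 0.67
grasp_force: 66.4
```

```bash
python3 - <<'E'
from h import *
need((.461,.0886,.064),100.6,-11)
E
```

```text
t 44.0 tcp [0.461  0.088  0.0672] shift [-0.      0.0006 -0.0032] rot [-0.001  0.011 -0.001] rows>= 1 q [-0.74  0.41  0.47  2.34 -0.61  0.27  2.02]
```

Request:
{"fn": "jog_arm", "kwargs": {
  "deltas": [
    [-0.001,0.0005,-0.002,0,0,0,0.5],
    [0,0,0,0,0,0,0.5],
    [0,0,0,0,0,0,1],
    [0,0,0,0,0,0,1],
    [0,0,0,0,0,0,1],
    [0,0,0.03,0,0,0,1],
    [0,0,0.03,-0.0235,0.126,0,1],
    [0.005,0,0.03,-0.0235,0.126,0,1],
    [0.005,0,0,-0.0235,0.126,0,1],
    [0.005,0,0,-0.0235,0.126,0,1]
  ]
}}

```text
t: 45.0
eef_pos: [0.4766, 0.0905, 0.1504]
tool_rot: [-0.141, -0.093, 0.986, -0.011]
contact_force: [0.8, 0.2, 0.0]
gripper_width: 0.995
grasp_force: 0.0
```

Request:
{"fn": "jog_arm", "kwargs": {
  "deltas": [
    [0.005,0,0,-0.0235,0.126,0,1],
    [0,0,0,-0.0235,0.126,0,1],
    [0,0,0,-0.0235,0.126,0,1],
    [0,0,0,-0.0235,0.126,0,1],
    [0,0,0,-0.0235,0.126,0,1],
    [0,0,0,-0.0235,0.126,0,1],
    [0,0,0,0,0,0,1],
    [0,0,0,0,0,0,1]
  ]
}}

```text
t: 45.8
eef_pos: [0.4802, 0.089, 0.1479]
tool_rot: [-0.499, -0.08, 0.862, -0.045]
contact_force: [0.3, 0.6, 0.3]
gripper_width: 0.999
grasp_force: 0.0
```

```bash
python3 - <<'E'
from h import *
c=bot.read_camera("wrist"); p=[.462,.0885,.058]; print(around(c,p,100.6))
t,q=prof(c,p,100.6); print([(int(round(a*1000)),int(s),int(v)) for a,(_,s,v) in zip(t,q)][8:74:2])
need((.462+.0035,.0885,.061),100.6,60)
E
```

```text
{-40: (126, 127), -30: (127, 131), -20: (122, 138), -10: (114, 149), 0: (119, 142), 10: (126, 129), 20: (125, 124), 30: (119, 122), 40: (121, 110), 50: (122, 98), 60: (123, 91), 70: (88, 75), 80: (29, 53)}
[(-32, 89, 190), (-30, 95, 184), (-28, 95, 178), (-26, 104, 149), (-24, 126, 122), (-22, 127, 127), (-20, 127, 130), (-18, 124, 135), (-16, 119, 142), (-14, 113, 148), (-12, 112, 149), (-10, 117, 142), (-8, 122, 135), (-6, 125, 129), (-4, 125, 126), (-2, 125, 124), (0, 122, 123), (2, 120, 123), (4, 118, 121), (6, 118, 116), (8, 120, 109), (10, 123, 102), (12, 122, 96), (14, 122, 91), (16, 122, 90), (18, 39, 61), (20, 28, 52), (22, 28, 52), (24, 31, 50), (26, 29, 53), (28, 28, 53), (30, 25, 53), (32, 27, 52)]
t 45.85 tcp [0.4803 0.089  0.149 ] shift [-0.0148 -0.0005 -0.088 ] rot [-0.003 -0.001  0.001] rows>= 2 q [-0.64  0.98  0.62  1.51 -0.32  1.87  1.89]
```

Request:
{"fn": "jog_arm", "kwargs": {
  "deltas": [
    [-0.008,-0.0005,-0.04,0,0,0,1],
    [-0.007,0,-0.03,0,0,0,1],
    [0,0,-0.012,0,0,0,1],
    [0,0,-0.005,0,0,0,1],
    [0,0,0,0,0,0,1],
    [0,0,0,0,0,0,0.5],
    [0,0,0,0,0,0,0.5],
    [0,0,0,0,0,0,0.5],
    [0,0,0,0,0,0,0.5],
    [0,0,0,0,0,0,0.5]
  ]
}}

```text
t: 46.85
eef_pos: [0.4661, 0.0887, 0.0631]
tool_rot: [-0.499, -0.08, 0.862, -0.045]
contact_force: [4.7, 0.3, 5.7]
gripper_width: 0.668
grasp_force: 64.1
```

Request:
{"fn": "jog_arm", "kwargs": {
  "deltas": [
    [0,0,0.03,0,0,0,0.5],
    [0.005,0,0.03,0,0,0,0.5],
    [0.005,0,0.02,0.0235,-0.126,0,0.5],
    [0,0,0,0.0235,-0.126,0,0.5],
    [0,0,0,0.0235,-0.126,0,0.5],
    [0,0,0,0.0235,-0.126,0,0.5],
    [0,0,0,0.0235,-0.126,0,0.5],
    [0,0,0,0.0235,-0.126,0,0.5],
    [0,0,0,0.0235,-0.126,0,0.5],
    [0,0,0,0.0235,-0.126,0,0.5]
  ]
}}

```text
t: 47.85
eef_pos: [0.4752, 0.0886, 0.1424]
tool_rot: [-0.01, -0.093, 0.996, 0.001]
contact_force: [0.5, -0.3, -1.1]
gripper_width: 0.67
grasp_force: 63.8
```

Request:
{"fn": "jog_arm", "kwargs": {
  "deltas": [
    [0,0,0,0.0235,-0.126,0,0.5],
    [0,0,0,0.0235,-0.126,0,0.5],
    [0,0,0,0,0,0,0.5]
  ]
}}

```text
t: 48.15
eef_pos: [0.4706, 0.0877, 0.1409]
tool_rot: [0.113, -0.092, 0.989, 0.013]
contact_force: [-1.2, -0.1, -1.0]
gripper_width: 0.667
grasp_force: 63.9
```

```bash
python3 - <<'E'
from h import *
o=bot.get_obs(); tz=RQ(o["tool_rot"]).apply([0,0,1]); p=o["eef_pos"]+.005*tz; print(p,o["gripper_width"],"tilt",np.degrees(np.arctan2(tz[0],-tz[2])))
S=bot.read_camera("scene"); a=around(S,p,100.6,step=5); print({k:v for k,v in a.items() if k>=0})
need((.461,.0886,.064),100.6,-12)
E
```

```text
[0.47167245 0.0879085  0.13601933] 0.6674312322433955 tilt 12.795404971349427
{0: (148, 111), 5: (147, 98), 10: (148, 95), 15: (149, 96), 20: (147, 97), 25: (148, 98), 30: (147, 99), 35: (147, 100), 40: (146, 100), 45: (146, 101), 50: (148, 100), 55: (148, 100), 60: (148, 99), 65: (148, 98), 70: (148, 97), 75: (148, 96), 80: (148, 95), 85: (140, 95), 90: (138, 96), 95: (121, 100), 100: (117, 101)}
t 48.2 tcp [0.4727 0.0886 0.1416] shift [-0.0117 -0.     -0.0776] rot [-0.007  0.016 -0.002] rows>= 2 q [-0.99  0.29  0.77  2.3  -0.44  0.44  1.88]
```

Request:
{"fn": "jog_arm", "kwargs": {
  "deltas": [
    [-0.011,0,-0.03,0,0,0,0.5],
    [0,0,-0.03,0,0,0,0.5],
    [0,0,-0.011,0,0,0,0.5],
    [0,0,-0.003,0,0,0,0.5],
    [0,0,-0.002,0,0,0,0.5],
    [0,0,0,0,0,0,0.5]
  ]
}}

```text
t: 48.8
eef_pos: [0.4631, 0.089, 0.0666]
tool_rot: [0.112, -0.092, 0.989, 0.014]
contact_force: [-23.0, -4.1, 46.0]
gripper_width: 0.668
grasp_force: 76.1
```

Request:
{"fn": "jog_arm", "kwargs": {
  "deltas": [
    [-0.0015,0,0.001,0,0,0,0.5],
    [0,0,0,0,0,0,0.5],
    [0,0,0,0,0,0,1],
    [0,0,0,0,0,0,1],
    [0,0,0,0,0,0,1],
    [0,0,0.03,0,0,0,1],
    [0,0,0.03,-0.0235,0.126,0,1],
    [0.005,0,0.03,-0.0235,0.126,0,1],
    [0.005,0,0,-0.0235,0.126,0,1],
    [0.005,0,0,-0.0235,0.126,0,1]
  ]
}}

```text
t: 49.8
eef_pos: [0.479, 0.0912, 0.1505]
tool_rot: [-0.127, -0.094, 0.987, -0.008]
contact_force: [0.0, 0.8, -0.9]
gripper_width: 1.001
grasp_force: 0.0
```

Request:
{"fn": "jog_arm", "kwargs": {
  "deltas": [
    [0.005,0,0,-0.0235,0.126,0,1],
    [0,0,0,-0.0235,0.126,0,1],
    [0,0,0,-0.0235,0.126,0,1],
    [0,0,0,-0.0235,0.126,0,1],
    [0,0,0,-0.0235,0.126,0,1],
    [0,0,0,-0.0235,0.126,0,1],
    [0,0,0,0,0,0,1],
    [0,0,0,0,0,0,1]
  ]
}}

```text
t: 50.6
eef_pos: [0.4829, 0.0898, 0.1481]
tool_rot: [-0.487, -0.08, 0.869, -0.041]
contact_force: [-0.1, 0.2, -0.2]
gripper_width: 1.002
grasp_force: 0.0
```

```bash
python3 - <<'E'
from h import *
c=bot.read_camera("wrist"); p=[.462,.0885,.058]; print(around(c,p,100.6))
need((.462+.0035,.0885,.061),100.6,60)
E
```

```text
{-40: (128, 127), -30: (127, 130), -20: (120, 140), -10: (111, 151), 0: (118, 142), 10: (126, 129), 20: (125, 124), 30: (119, 122), 40: (121, 110), 50: (112, 106), 60: (87, 114), 70: (87, 114), 80: (87, 114)}
t 50.65 tcp [0.4829 0.0898 0.1491] shift [-0.0174 -0.0013 -0.0881] rot [-0.011  0.027  0.005] rows>= 2 q [-0.66  0.98  0.66  1.52 -0.34  1.85  1.92]
```

Request:
{"fn": "jog_arm", "kwargs": {
  "deltas": [
    [-0.009,-0.0013,-0.04,-0.005,0.027,0,1],
    [-0.0085,0,-0.03,0,0,0,1],
    [0,0,-0.012,0,0,0,1],
    [0,0,-0.005,0,0,0,1],
    [0,0,0,0,0,0,1],
    [0,0,0,0,0,0,0.5],
    [0,0,0,0,0,0,0.5],
    [0,0,0,0,0,0,0.5],
    [0,0,0,0,0,0,0.5],
    [0,0,0,0,0,0,0.5]
  ]
}}

```text
t: 51.65
eef_pos: [0.4663, 0.0888, 0.0632]
tool_rot: [-0.498, -0.08, 0.862, -0.042]
contact_force: [4.1, 1.3, 6.7]
gripper_width: 0.667
grasp_force: 64.4
```

Request:
{"fn": "jog_arm", "kwargs": {
  "deltas": [
    [0,0,0.03,0,0,0,0.5],
    [0,0,0.02,0,0,0,0.5],
    [0,0,0,0.0245,-0.131,0,0.5],
    [0,0,0,0.0245,-0.131,0,0.5],
    [0,0,0,0.0245,-0.131,0,0.5],
    [0,0,0,0.0245,-0.131,0,0.5],
    [0,0,0,0.0245,-0.131,0,0.5],
    [0,0,0,0.0245,-0.131,0,0.5],
    [0,0,0,0.0245,-0.131,0,0.5],
    [0,0,0,0.0245,-0.131,0,0.5]
  ]
}}

```text
t: 52.65
eef_pos: [0.4655, 0.0887, 0.113]
tool_rot: [0.012, -0.094, 0.996, 0.005]
contact_force: [0.6, 0.7, -1.4]
gripper_width: 0.669
grasp_force: 63.8
```

```bash
python3 - <<'E'
from h import *
o=bot.get_obs(); tz=RQ(o["tool_rot"]).apply([0,0,1]); p=o["eef_pos"]+.005*tz; print(p,o["gripper_width"],"tilt",np.degrees(np.arctan2(tz[0],-tz[2])))
c=bot.read_camera("wrist"); S=bot.read_camera("scene"); print(around(c,p,100.6,step=5)); print({k:v for k,v in around(S,p,100.6,step=5).items() if k>0})
need((.461,.0886,.064),100.6,0)
E
```

```text
[0.4655845  0.08875742 0.10796169] 0.6687558350146703 tilt 1.28557832121559
{-95: (96, 180), -90: (110, 114), -85: (124, 101), -80: (125, 111), -75: (126, 118), -70: (127, 124), -65: (127, 130), -60: (128, 133), -55: (128, 138), -50: (128, 142), -45: (128, 146), -40: (124, 154), -35: (120, 161), -30: (114, 170), -25: (116, 170), -20: (117, 166), -15: (123, 158), -10: (126, 153), -5: (119, 139), 0: (90, 167), 5: (92, 167), 10: (91, 167), 15: (90, 167), 20: (90, 167), 25: (90, 167), 30: (90, 167)}
{5: (107, 194), 10: (106, 198), 15: (106, 198), 20: (106, 198), 25: (106, 198), 30: (106, 198), 35: (106, 199), 40: (106, 194), 45: (107, 178), 50: (114, 130), 55: (128, 125), 60: (144, 102), 65: (147, 97), 70: (149, 96), 75: (148, 94), 80: (148, 93), 85: (147, 90), 90: (147, 89), 95: (146, 87), 100: (145, 86)}
t 52.75 tcp [0.4613 0.0878 0.1122] shift [-0.0003  0.0008 -0.0482] rot [-0.013  0.015 -0.002] rows>= 2 q [-0.94  0.44  0.78  2.21 -0.53  0.66  1.97]
```

Request:
{"fn": "jog_arm", "kwargs": {
  "deltas": [
    [0,0.0005,-0.025,0,0,0,0.5],
    [0,0,-0.015,0,0,0,0.5],
    [0,0,-0.005,0,0,0,0.5],
    [0,0,0,0,0,0,0.5],
    [0,0,0,0,0,0,0.5]
  ]
}}

```text
t: 53.25
eef_pos: [0.4621, 0.089, 0.0666]
tool_rot: [0.003, -0.094, 0.996, 0.005]
contact_force: [-11.1, -1.6, 11.5]
gripper_width: 0.668
grasp_force: 68.5
```

Request:
{"fn": "jog_arm", "kwargs": {
  "deltas": [
    [-0.001,0,0,0,0,0,0.5],
    [0,0,0,0,0,0,1],
    [0,0,0,0,0,0,1],
    [0,0,0,0,0,0,1],
    [0,0,0.03,0,0,0,1],
    [0,0,0.03,-0.026,0.1375,0,1],
    [0,0,0.02,-0.026,0.1375,0,1],
    [0,0,0,-0.026,0.1375,0,1],
    [0,0,0,0,0,0,1],
    [0,0,0,0,0,0,1]
  ]
}}

```text
t: 54.25
eef_pos: [0.4645, 0.0892, 0.1435]
tool_rot: [-0.193, -0.092, 0.977, -0.014]
contact_force: [-0.2, -0.2, 0.2]
gripper_width: 0.999
grasp_force: 0.0
```

```bash
python3 - <<'E'
from h import *
c=bot.read_camera("wrist"); p=[.4615,.0885,.058]
try: measure(c,p,100.6)
except Exception as e: print(e)
flat(c,p,100.6)
need((.4635,.0885,.0625),100.6,25)
E
```

```text
sil mm -21.499999999999986 22.500000000000053 hw 5.53 exp 5.7 axis off mm 0.33 flat -22.2 34.3 CENTRE 6.1
flat sat 88.0 129.0 th 108 span -22 38 n 61 mean 8.0
t 54.3 tcp [0.4638 0.089  0.1439] shift [-0.0003 -0.0005 -0.0814] rot [-0.016  0.044  0.   ] rows>= 2 q [-0.86  0.62  0.79  1.92 -0.43  1.21  1.91]
```

Request:
{"fn": "jog_arm", "kwargs": {
  "deltas": [
    [0,-0.0005,-0.04,0,0,0,1],
    [0,0,-0.025,0,0,0,1],
    [0,0,-0.012,0,0,0,1],
    [0,0,-0.003,0,0,0,1],
    [0,0,0,0,0,0,1],
    [0,0,0,0,0,0,0.5],
    [0,0,0,0,0,0,0.5],
    [0,0,0,0,0,0,0.5],
    [0,0,0,0,0,0,0.5],
    [0,0,0,0,0,0,0.5]
  ]
}}

```text
t: 55.3
eef_pos: [0.4651, 0.0892, 0.0655]
tool_rot: [-0.193, -0.092, 0.977, -0.014]
contact_force: [0.1, 0.2, 6.3]
gripper_width: 0.67
grasp_force: 63.6
```

Request:
{"fn": "jog_arm", "kwargs": {
  "deltas": [
    [0,0,0.01,0,0,0,0.5],
    [0,0,0.002,0.02,-0.118,0,0.5],
    [-0.0005,0,0,0,0,0,0.5],
    [0,0,0,0,0,0,0.5],
    [0,0,-0.007,0,0,0,0.5],
    [0,0,-0.004,0,0,0,0.5],
    [0,0,0,0,0,0,0.5]
  ]
}}

```text
t: 56.0
eef_pos: [0.4641, 0.0894, 0.0658]
tool_rot: [-0.136, -0.093, 0.986, -0.009]
contact_force: [-1.8, 1.5, 16.7]
gripper_width: 0.67
grasp_force: 65.6
```

Request:
{"fn": "jog_arm", "kwargs": {
  "deltas": [
    [0,0,0.0005,0,0,0,0.5],
    [0,0,0,0,0,0,1],
    [0,0,0,0,0,0,1],
    [0,0,0,0,0,0,1],
    [0,0,0.04,0,0,0,1],
    [0,0,0.03,0.025,-0.13,0,1],
    [0,0,0.03,0.025,-0.13,0,1],
    [0,0,0,0,0,0,1],
    [0,0,0,0,0,0,1]
  ]
}}

```text
t: 56.9
eef_pos: [0.4635, 0.0899, 0.1662]
tool_rot: [-0.004, -0.095, 0.995, 0.004]
contact_force: [0.4, 1.1, -0.5]
gripper_width: 1.006
grasp_force: 0.0
```

```bash
python3 - <<'E'
from h import *
c=bot.read_camera("wrist"); show("w7.png",c["img"]);p=[.4618,.0885,.058]
measure(c,p,100.6);flat(c,p,100.6)
measure(c,[.4825,-.0205,.058],100.6)
need((.504,-.1305,.14),100.6,5)
E
```

```text
sil mm -22.499999999999986 23.500000000000057 hw 5.23 exp 5.37 axis off mm -0.13 flat -28.5 26.9 CENTRE -0.8
flat sat 91.0 129.0 th 110 span -30 30 n 61 mean 0.0
sil mm -22.499999999999986 24.500000000000057 hw 5.34 exp 5.36 axis off mm 0.34 flat -27.6 27.6 CENTRE 0.0
t 56.95 tcp [0.4637 0.0897 0.1655] shift [ 0.0403 -0.2202 -0.0255] rot [-0.022  0.077 -0.004] rows>= 5 q [-1.05  0.37  0.9   2.15 -0.41  0.81  1.88]
```

View pics/w7.png

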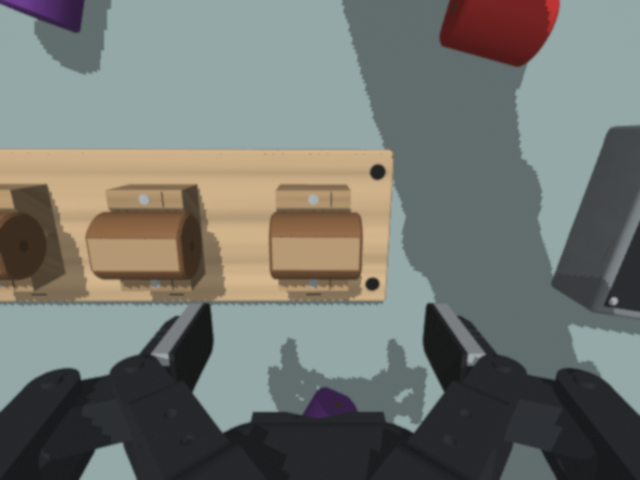

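Seats 1 and 2 show pale flats straight up, at (316,258) and (138,258). I check how well the pulls are centred along the blocks numerically, then look at seat 3 again.

Request:
{"fn": "jog_arm", "kwargs": {
  "deltas": [
    [0.007,-0.04,0,0,0,0,1],
    [0.007,-0.04,0,0,0,0,1],
    [0.007,-0.04,0,0,0,0,1],
    [0.007,-0.04,0,0,0,0,1],
    [0.007,-0.04,0,0,0,0,1],
    [0.004,-0.02,0,0,0,0,1],
    [0,0,0,0,0,0,1],
    [0,0,0,0,0,0,1]
  ]
}}

```text
t: 57.75
eef_pos: [0.5026, -0.1312, 0.1641]
tool_rot: [-0.006, -0.094, 0.996, 0.003]
contact_force: [-0.3, 0.9, 0.2]
gripper_width: 1.0
grasp_force: 0.0
```

```bash
cat >> h.py <<'E'
def ends2(c,ctr,a):
    y=np.array([np.cos(np.radians(a)),np.sin(np.radians(a)),0]); f=np.cross(y,[0,0,1.]); t=np.arange(-.045,.0452,.0005); h=cv2.cvtColor(c["img"],cv2.COLOR_RGB2HSV).astype(np.float32); L=[]
    for al in range(-60,-38,3):
        P=np.asarray(ctr)+.0225*(np.cos(np.radians(al))*np.array([0,0,1])+np.sin(np.radians(al))*f)+np.outer(t,y); u=proj(c,P).astype(np.float32)
        s=cv2.remap(h,u[:,:1],u[:,1:],cv2.INTER_LINEAR)[:,0,1]; i=np.argmin(abs(t)); j=i
        while i>0 and s[i]>110: i-=1
        while j<len(t)-1 and s[j]>110: j+=1
        L.append((t[i],t[j]))
    L=np.median(L,0); print("ends mm",(L*1e3).round(1),"mid",(L.mean()*1e3).round(2))
E
python3 - <<'E'
from h import *
c=bot.read_camera("wrist"); p=[.504,-.1303,.058]; measure(c,p,100.6); flat(c,p,100.6); ends2(c,p,100.6); ends2(c,[.4827,-.0205,.058],100.6); ends2(c,[.4618,.0887,.058],100.6)
need((.504,-.1305,.14),100.6,5)
E
python3 - <<'E'
import sys; sys.path.insert(0,'.')
E
```

```text
sil mm -23.499999999999986 23.500000000000057 hw 5.35 exp 5.39 axis off mm -0.68 flat -23.8 32.0 CENTRE 4.1
flat sat 92.0 130.0 th 111 span -26 33 n 60 mean 3.5
ends mm [-28.  29.] mid 0.5
ends mm [-39.2  28. ] mid -5.62
ends mm [0. 0.] mid 0.0
t 57.8 tcp [ 0.5026 -0.1303  0.1644] shift [ 0.0014 -0.0002 -0.0244] rot [-0.021  0.075 -0.004] rows>= 1 q [-0.53  0.46  0.85  2.04 -0.46  0.85  2.35]
```

Request:
{"fn": "jog_arm", "kwargs": {
  "deltas": [
    [0.001,-0.0005,-0.04,0,0,0,1],
    [0,0,-0.04,0,0,0,1],
    [0,0,-0.015,0,0,0,1],
    [0,0,-0.006,0,0,0,1],
    [0,0,0,0,0,0,1],
    [0,0,0,0,0,0,0.5],
    [0,0,0,0,0,0,0.5],
    [0,0,0,0,0,0,0.5],
    [0,0,0,0,0,0,0.5],
    [0,0,0,0,0,0,0.5]
  ]
}}

```text
t: 58.8
eef_pos: [0.5048, -0.1315, 0.0663]
tool_rot: [-0.002, -0.094, 0.996, 0.003]
contact_force: [-1.1, 0.4, 7.2]
gripper_width: 0.671
grasp_force: 62.6
```

Request:
{"fn": "jog_arm", "kwargs": {
  "deltas": [
    [0,0,0.01,0,0,0,0.5],
    [0,0,0.002,0.013,-0.07,0,0.5],
    [0,0,0,0,0,0,0.5],
    [0,0,0,0,0,0,0.5],
    [0,0,-0.007,0,0,0,0.5],
    [0,0,-0.004,0,0,0,0.5],
    [0,0,0,0,0,0,0.5]
  ]
}}

```text
t: 59.5
eef_pos: [0.5041, -0.1311, 0.0663]
tool_rot: [0.032, -0.094, 0.995, 0.007]
contact_force: [-5.8, 3.0, 18.5]
gripper_width: 0.668
grasp_force: 66.1
```

Request:
{"fn": "jog_arm", "kwargs": {
  "deltas": [
    [0,0,0.0005,0,0,0,0.5],
    [0,0,0,0,0,0,1],
    [0,0,0,0,0,0,1],
    [0,0,0,0,0,0,1],
    [0,0,0.04,0,0,0,1],
    [0,0,0.03,-0.01,0.07,0,1],
    [0,0,0.03,0,0,0,1],
    [0,0,0,0,0,0,1]
  ]
}}

```text
t: 60.3
eef_pos: [0.5064, -0.1321, 0.1693]
tool_rot: [-0.001, -0.094, 0.996, 0.004]
contact_force: [0.7, -0.0, 0.3]
gripper_width: 1.001
grasp_force: 0.0
```

```bash
python3 - <<'E'
from h import *
c=bot.read_camera("wrist"); p=[.504,-.1303,.058]; measure(c,p,100.6); flat(c,p,100.6); ends2(c,p,100.6)
need((.462,.089,.166),100.6,0)
E
```

```text
sil mm -5.49999999999997 23.500000000000057 hw 3.2 exp 5.25 axis off mm 8.73 flat -53.7 0.3 CENTRE -26.7
flat sat 90.0 130.0 th 110 span -30 28 n 59 mean -1.0
ends mm [-29.  28.] mid -0.5
t 60.35 tcp [ 0.5051 -0.1315  0.1675] shift [-0.0431  0.2205 -0.0015] rot [-0.008 -0.005 -0.004] rows>= 5 q [-0.53  0.45  0.86  2.04 -0.46  0.86  2.36]
```

Request:
{"fn": "jog_arm", "kwargs": {
  "deltas": [
    [-0.008,0.044,0,0,0,0,1],
    [-0.008,0.044,0,0,0,0,1],
    [-0.006,0.022,0,0,0,0,1],
    [0,0,0,0,0,0,1],
    [0,0,0,0,0,0,1]
  ]
}}

```text
t: 60.85
eef_pos: [0.4812, -0.0212, 0.1655]
tool_rot: [-0.004, -0.095, 0.995, 0.004]
contact_force: [0.1, -0.3, -0.8]
gripper_width: 1.001
grasp_force: 0.0
```

```bash
python3 - <<'E'
from h import *
c=bot.read_camera("wrist"); p=[.4827,-.0205,.058]; print(bot.get_obs()["eef_pos"]);measure(c,p,100.6); ends2(c,p,100.6)
E
```

```text
[ 0.48147282 -0.02210292  0.16574182]
sil mm -22.499999999999986 23.500000000000057 hw 5.2 exp 5.36 axis off mm -0.16 flat -27.2 28.3 CENTRE 0.6
ends mm [-28.5  28.5] mid 0.0
```

Request:
{"fn": "jog_arm", "kwargs": {
  "deltas": [
    [-0.008,0.044,0,0,0,0,1],
    [-0.008,0.044,0,0,0,0,1],
    [-0.006,0.022,0,0,0,0,1],
    [0,0,0,0,0,0,1],
    [0,0,0,0,0,0,1]
  ]
}}

```text
t: 61.4
eef_pos: [0.4601, 0.0874, 0.1661]
tool_rot: [-0.003, -0.094, 0.996, 0.004]
contact_force: [0.2, 0.0, 0.7]
gripper_width: 0.999
grasp_force: 0.0
```

```bash
python3 - <<'E'
from h import *
c=bot.read_camera("wrist"); p=[.4618,.0887,.058]; print(bot.get_obs()["eef_pos"]);measure(c,p,100.6); ends2(c,p,100.6)
need((.415,.352,.20),90,0)
E
```

```text
[0.46019637 0.08685988 0.16624802]
sil mm -22.499999999999986 24.500000000000057 hw 5.29 exp 5.34 axis off mm 0.31 flat -29.9 25.6 CENTRE -2.2
ends mm [-28.  29.] mid 0.5
t 61.45 tcp [0.4602 0.0869 0.1662] shift [-0.0452  0.2651  0.0338] rot [-0.008 -0.007 -0.186] rows>= 6 q [-1.05  0.36  0.91  2.16 -0.41  0.8   1.88]
```

All three pulls are seated within about 2° and 0.5 mm. Next is the dial.

Request:
{"fn": "jog_arm", "kwargs": {
  "deltas": [
    [-0.003,0.026,0.005,0,0,-0.13,1],
    [-0.003,0.026,0.005,0,0,-0.13,1],
    [-0.003,0.026,0.005,0,0,-0.13,1],
    [-0.003,0.026,0.005,0,0,-0.13,1],
    [-0.004,0.027,0.005,0,0,-0.13,1],
    [-0.004,0.027,0.005,0,0,-0.13,1],
    [-0.004,0.027,0,0,0,-0.13,1],
    [-0.004,0.027,0,0,0,-0.13,1],
    [-0.004,0.027,0,0,0,-0.13,1],
    [-0.004,0.026,0,0,0,-0.13,1]
  ]
}}

```text
t: 62.45
eef_pos: [0.4251, 0.3531, 0.1965]
tool_rot: [0.001, 0.531, 0.847, 0.006]
contact_force: [1.1, 0.1, -0.5]
gripper_width: 0.999
grasp_force: 0.0
```

Request:
{"fn": "jog_arm", "kwargs": {
  "deltas": [
    [0,0,0,-0.008,-0.007,-0.13,1],
    [0,0,0,0,0,-0.13,1],
    [0,0,0,0,0,0,1],
    [0,0,0,0,0,0,1]
  ]
}}

```text
t: 62.85
eef_pos: [0.4249, 0.3522, 0.1963]
tool_rot: [0.006, 0.633, 0.774, 0.004]
contact_force: [-0.2, -0.2, 0.0]
gripper_width: 1.001
grasp_force: 0.0
```

```bash
python3 - <<'E'
from h import *
c=bot.read_camera("wrist"); show("w8.png",c["img"]); need((.418,.354,.2),11,0); print(proj(c,[[.418,.354,.092],[.418,.354,.053]]).round(0).tolist(),c["eye"])
E
```

```text
t 62.9 tcp [0.4247 0.3524 0.1964] shift [-0.0067  0.0016  0.0036] rot [ 0.002  0.014 -0.008] rows>= 1 q [-1.69  0.72  1.31  1.97 -0.79  1.09  0.16]
[[304.0, 245.0], [305.0, 230.0]] [0.40966489 0.42423232 0.31767043]
```

View pics/w8.png

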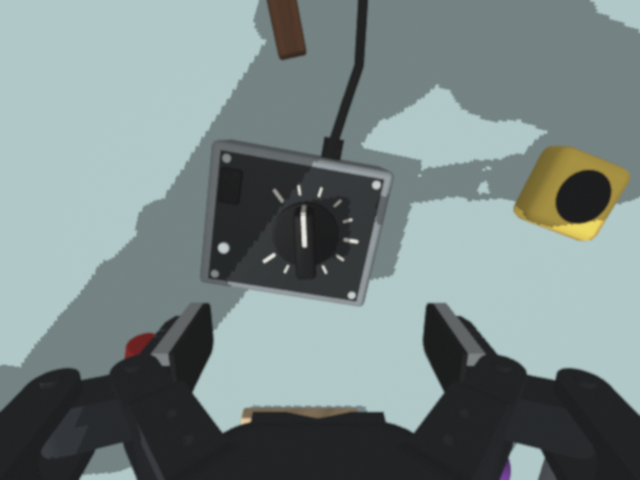

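The dial is at about (305,235). The long marks are 0 at (278,194), 5 at (350,240) and 10 at (269,258), mark 6 is at (342,258), and the pointer line runs up along (303,225).

```bash
cat >> h.py <<'E'
def dial(c,x0=.418,y0=.354):
    g=cv2.cvtColor(c["img"],cv2.COLOR_RGB2GRAY); h=cv2.cvtColor(c["img"],cv2.COLOR_RGB2HSV)
    m=((g>125)).astype(np.uint8); n,l,st,ce=cv2.connectedComponentsWithStats(m); M=[];P=None;Pb=1e9
    u0=proj(c,[x0,y0,.053])[0]
    for i in range(1,n):
        if 6<=st[i,4]<400 and np.linalg.norm(ce[i]-u0)<75:
            w=cast(c,ce[i],.0525)[0,:2]; d=np.linalg.norm(w-[x0,y0])
            ys,xs=np.where(l==i); q=cast(c,np.c_[xs,ys],.092)[:,:2]
            if d<.022: P=q
            elif d<.041: M.append(w)
    M=np.array(M); A=np.c_[2*M,np.ones(len(M))]; s=np.linalg.lstsq(A,(M**2).sum(1),rcond=None)[0]; cx=s[:2]
    ang=np.degrees(np.arctan2(*(M-cx).T[::-1])); o=np.argsort(-((ang-90)%360)); 
    print("centre",cx.round(4),"r",np.sqrt(s[2]+cx@cx).round(4),"n",len(M),"mark angs",((ang[o]-180)%360+180-360).round(1) if 0 else np.sort(ang).round(1))
    if P is not None:
        v=np.linalg.svd(P-P.mean(0))[2][0]; d=P.mean(0)-cx
        if v@d<0: v=-v
        print("pointer line ang",np.degrees(np.arctan2(v[1],v[0])).round(1),"centroid",P.mean(0).round(4),"len",np.ptp((P-P.mean(0))@v).round(4),"lateral mm",(1e3*np.cross(v,d)).round(1))
E
python3 - <<'E' 2>/dev/null
from h import *
c=bot.read_camera("wrist"); dial(c)
E
```

```text
centre [0.4188 0.3518] r 0.0342 n 9 mark angs [-133.7 -106.8  -53.1  -26.1    1.3   28.3   82.7  109.8  136.7]
pointer line ang 103.1 centroid [0.4155 0.3643] len 0.0236 lateral mm 0.4
```

Request:
{"fn": "jog_arm", "kwargs": {
  "deltas": [
    [-0.006,-0.0005,-0.03,0.002,0.014,0.03,0.5],
    [0,0,-0.03,0,0,0,0.5],
    [0,0,-0.025,0,0,0,0.5],
    [0,0,-0.014,0,0,0,0.5],
    [0,0,0,0,0,0,0.5],
    [0,0,0,0,0,0,0.5]
  ]
}}

```text
t: 63.55
eef_pos: [0.4185, 0.353, 0.0981]
tool_rot: [-0.0, 0.622, 0.783, 0.001]
contact_force: [-0.0, -0.7, -0.0]
gripper_width: 0.5
grasp_force: 0.0
```

```bash
python3 - <<'E'
from h import *
need((.4188,.352,.087),13.1,0)
E
```

```text
t 63.55 tcp [0.4185 0.353  0.0981] shift [ 0.0003 -0.001  -0.0111] rot [-0.001  0.001 -0.001] rows>= 1 q [-1.59  0.81  1.12  2.04 -0.94  0.94  0.28]
```

Request:
{"fn": "jog_arm", "kwargs": {
  "deltas": [
    [0,-0.001,-0.008,0,0,0,0.5],
    [0,0,-0.003,0,0,0,0.5],
    [0,0,0,0,0,0,0],
    [0,0,0,0,0,0,0],
    [0,0,0,0,0,0,0],
    [0,0,0,0,0,0,0],
    [0,0,0,0,0,0,0],
    [0,0,0,0,0,-0.06,0],
    [0,0,0,0,0,-0.12,0],
    [0,0,0,0,0,-0.12,0]
  ],
  "newtons": 50
}}

```text
t: 64.55
eef_pos: [0.4177, 0.3521, 0.0866]
tool_rot: [-0.001, 0.733, 0.68, 0.0]
contact_force: [-2.4, -2.1, 4.2]
gripper_width: 0.152
grasp_force: 49.4
```

```bash
python3 - <<'E'
from h import *
need((.4188,.352,.087),13.1-128.9,0)
o=bot.get_obs(); print(o["contact_force"].round(1),o["torque"].round(2),o["gripper_width"],o["grasp_force"])
E
```

```text
t 64.55 tcp [0.4177 0.3521 0.0866] shift [ 0.0011 -0.0001  0.0004] rot [-1.000e-03  1.000e-03 -1.946e+00] rows>= 14 q [-1.6   0.87  1.16  2.04 -1.02  0.97  0.04]
[-2.4 -2.1  4.2] [-0.25  0.48  0.01] 0.15240596515258992 49.44936454296112
```

Working smoothly. 1.946 rad is left to turn.

Request:
{"fn": "jog_arm", "kwargs": {
  "deltas": [
    [0,0,0,0,0,-0.12,0],
    [0,0,0,0,0,-0.12,0],
    [0,0,0,0,0,-0.12,0],
    [0,0,0,0,0,-0.12,0],
    [0,0,0,0,0,-0.12,0],
    [0,0,0,0,0,-0.12,0],
    [0,0,0,0,0,-0.12,0],
    [0,0,0,0,0,-0.12,0],
    [0,0,0,0,0,-0.12,0],
    [0,0,0,0,0,-0.12,0]
  ]
}}

```text
t: 65.55
eef_pos: [0.4181, 0.3517, 0.0866]
tool_rot: [0.0, 0.989, 0.147, 0.001]
contact_force: [-1.9, -2.5, 3.5]
gripper_width: 0.151
grasp_force: 49.4
```

```bash
python3 - <<'E'
from h import *
need((.4188,.352,.087),13.1-128.9,0)
o=bot.get_obs(); print(o["contact_force"].round(1),o["gripper_width"],o["grasp_force"])
E
```

```text
t 65.55 tcp [0.4181 0.3517 0.0866] shift [0.0007 0.0003 0.0004] rot [ 0.001  0.001 -0.745] rows>= 6 q [-1.66  1.06  1.35  2.05 -1.19  1.17 -1.02]
[-1.9 -2.5  3.5] 0.15050959963947771 49.4109570980072
```

Request:
{"fn": "jog_arm", "kwargs": {
  "deltas": [
    [0,0,0,0,0,-0.12,0],
    [0,0,0,0,0,-0.12,0],
    [0,0,0,0,0,-0.12,0],
    [0,0,0,0,0,0,0]
  ]
}}

```text
t: 65.95
eef_pos: [0.4181, 0.3515, 0.0866]
tool_rot: [0.001, 1.0, -0.032, 0.001]
contact_force: [-2.5, -2.0, 4.9]
gripper_width: 0.154
grasp_force: 49.6
```

```bash
python3 - <<'E'
from h import *
need((.4188,.352,.087),13.1-128.9,0)
E
```

```text
t 65.95 tcp [0.4181 0.3515 0.0866] shift [0.0007 0.0005 0.0004] rot [ 0.002  0.001 -0.387] rows>= 3 q [-1.67  1.1   1.38  2.05 -1.22  1.21 -1.36]
```

Request:
{"fn": "jog_arm", "kwargs": {
  "deltas": [
    [0,0,0,0,0,-0.12,0],
    [0,0,0,0,0,-0.12,0],
    [0,0,0,0,0,-0.12,0],
    [0,0,0,0,0,-0.027,0],
    [0,0,0,0,0,0,0],
    [0,0,0,0,0,0,0]
  ]
}}

```text
t: 66.55
eef_pos: [0.418, 0.3513, 0.0866]
tool_rot: [0.001, 0.975, -0.221, 0.001]
contact_force: [-1.2, -3.2, 5.5]
gripper_width: 0.153
grasp_force: 49.7
```

Request:
{"fn": "jog_arm", "kwargs": {
  "deltas": [
    [0,0,0,0,0,0,0.5],
    [0,0,0,0,0,0,0.5],
    [0,0,0,0,0,0,0.5],
    [0,0,0.03,0,0,0,0.7],
    [0,0,0.04,0,0,0,1],
    [0,0,0.04,0,0,0,1],
    [0,0,0,0,0,0,1],
    [0,0,0,0,0,0,1]
  ]
}}

```text
t: 67.35
eef_pos: [0.4179, 0.3528, 0.1971]
tool_rot: [-0.001, 0.975, -0.221, 0.0]
contact_force: [-0.1, -0.8, -0.1]
gripper_width: 1.0
grasp_force: 0.0
```

```bash
python3 - <<'E'
from h import *
c=bot.read_camera("wrist"); show("w9.png",c["img"]); dial(c,.4188,.352)
need((.4188,.352,.196),13.1-128.9,0)
E
```

```text
centre [0.4177 0.3523] r 0.034 n 11 mark angs [-133.1 -105.9  -79.   -52.1  -25.5    1.2   28.1   54.9   81.9  108.9
  136.1]
pointer line ang -25.7 centroid [0.4298 0.3468] len 0.0237 lateral mm 0.3
t 67.4 tcp [0.4173 0.3525 0.1959] shift [ 0.0015 -0.0005  0.0001] rot [-0.001 -0.    -0.004] rows>= 1 q [-1.72  0.86  1.44  1.97 -0.93  1.21 -1.93]
```

View pics/w9.png

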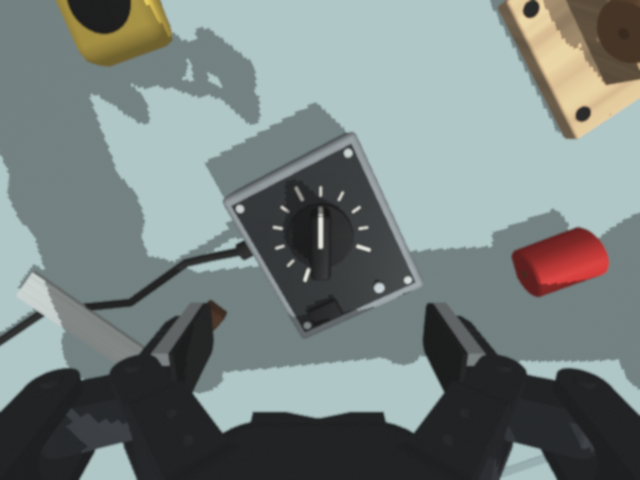

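The dial reads 6: the pointer is at -25.7° and mark 6 at -25.5°. I'll take one last look over the whole bench.

```bash
python3 - <<'E'
from h import *
T=bot.read_camera("top");S=bot.read_camera("scene"); show("fin.png",np.vstack([cv2.resize(T["img"][130:370,200:600],(500,300),interpolation=cv2.INTER_CUBIC),cv2.resize(S["img"][90:390,60:460],(400,300))[:, :].copy() if 0 else cv2.resize(S["img"][100:380,90:470],(500,300))]))
E
```

```text
(no output)
```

View pics/fin.png

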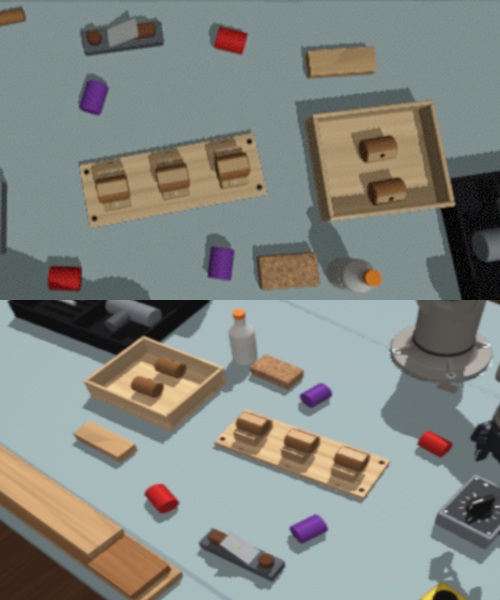

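The final view shows three pulls seated with their flats up, both finished pulls in the crate, and the bystanders where they were. The crate was nudged and its two pulls rolled a little, but they are still inside. Handing in.

```bash
python3 -c "
from station import bot
print(bot.hand_in())"
```

```text
the job is handed in; nothing more can be done
None
```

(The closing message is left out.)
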